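Put the filter sliders away in the dry cabinet

TASK

Put the filter sliders that lie on the bench away in the dry cabinet: draw back the bolt on top of its door, swing the door open by its handle, and push each slider, blade first and grip up, fully home into a free slot of its own. Then shut the door completely and slide the bolt fully home into its keeper. Leave the sliders already in the cabinet in their slots, and do not push about or tip over the other things on the bench.

Things in the scene. Friction and masses are not known exactly. Their poses are not given: they have to be found in the camera images.
- cabinet: white bench-top dry cabinet, 200 deep x 260 wide x 120 tall, five slots side by side in its front (46 pitch, 37 wide, 9 high, 95 deep, floor at height 80, mouths flared by 7 down, 9 up and 4 sideways over the first 12 of depth). Origin: on the bench under the middle slot, in the plane of the slot mouths; +x into the cabinet (the way sliders go in), +y towards the hinge, z up
- slot1 (a point): middle of slot 1's floor at its mouth (slot 1 is nearest the hinge, slot 5 nearest the pillar; at y = 92 in the cabinet frame, height 80); a slider is fully home here when its origin is at this point and its +x along the cabinet's +x; a short black mark on the cabinet's top front edge stands over it
- slot2 (a point): middle of slot 2's floor at its mouth (slot 1 is nearest the hinge, slot 5 nearest the pillar; at y = 46 in the cabinet frame, height 80); a slider is fully home here when its origin is at this point and its +x along the cabinet's +x; a short black mark on the cabinet's top front edge stands over it
- slot3 (a point): middle of slot 3's floor at its mouth (slot 1 is nearest the hinge, slot 5 nearest the pillar; at y = 0 in the cabinet frame, height 80); a slider is fully home here when its origin is at this point and its +x along the cabinet's +x; a short black mark on the cabinet's top front edge stands over it
- slot4 (a point): middle of slot 4's floor at its mouth (slot 1 is nearest the hinge, slot 5 nearest the pillar; at y = -46 in the cabinet frame, height 80); a slider is fully home here when its origin is at this point and its +x along the cabinet's +x; a short black mark on the cabinet's top front edge stands over it
- slot5 (a point): middle of slot 5's floor at its mouth (slot 1 is nearest the hinge, slot 5 nearest the pillar; at y = -92 in the cabinet frame, height 80); a slider is fully home here when its origin is at this point and its +x along the cabinet's +x; a short black mark on the cabinet's top front edge stands over it
- door (a joint): upright door, dished 50 deep, clear window, 260 wide, height 40 to 120, rear rim in the plane of the mouths. 0 = shut; grows as it swings towards the robot, to 1.95 rad, clockwise seen from above. Upright hinge axis at x = 0, y = +125 in the cabinet frame. Stays where left (friction 0.12 N m). Shut, its inner strip lies 3 before the grips. Cannot open while bolted
- door_handle (a point): grip point of the door handle: a round upright steel bar, 10 thick, from height 56 to 112, held 35 out from the door's front by two thin stays; the point lies on the bar at height 97, 222 from the hinge along the door and 85 out from the plane of the door's rear rim; axes: those of the cabinet turned with the door
- bolt (a joint): sliding bolt on top of the door: 0 = fully home in the keeper; grows as it is drawn towards the hinge, to 0.040 m; friction 1.2 N, stays where left; clear of the keeper from about 0.02. The keeper, a steel staple 20 tall, stands on a fixed pillar beside the door's free edge (y = -190 to -139 in the cabinet frame, 50 forward of the mouths, 120 tall)
- bolt_post (a point): top centre (height 156) of the bolt's black finger post: an upright round pin 12 thick, from the rod up. The rod (10 thick) lies at height 129 on the door's top (height 120); guide straps 18 tall stand 30 to -y and 65 to +y of the home post
- slider1: filter slider, green glass: flat aluminium blade 90 long x 34 wide x 6 thick, upright black grip at its rear end 38 long x 16 wide x 28 tall. Origin: middle of the underside at the shoulder where blade meets grip; +x along the blade (tip at +90, grip -38 to 0), z up. Fully home, the grip meets the cabinet's face. 110 g. Starts flat, grip up; may be absent (None)
- slider2: filter slider, amber glass: flat aluminium blade 90 long x 34 wide x 6 thick, upright black grip at its rear end 38 long x 16 wide x 28 tall. Origin: middle of the underside at the shoulder where blade meets grip; +x along the blade (tip at +90, grip -38 to 0), z up. Fully home, the grip meets the cabinet's face. 110 g. Starts flat, grip up; may be absent (None)
- slider3: filter slider, blue glass: flat aluminium blade 90 long x 34 wide x 6 thick, upright black grip at its rear end 38 long x 16 wide x 28 tall. Origin: middle of the underside at the shoulder where blade meets grip; +x along the blade (tip at +90, grip -38 to 0), z up. Fully home, the grip meets the cabinet's face. 110 g. Starts flat, grip up; may be absent (None)
- filed1: a filter slider already filed in slot 1 at the start (may be absent: None, then that slot is empty); same shape, size and origin as slider1, but red grip and grey glass
- filed2: a filter slider already filed in slot 2 at the start (may be absent: None, then that slot is empty); same shape, size and origin as slider1, but red grip and grey glass
- filed3: a filter slider already filed in slot 3 at the start (may be absent: None, then that slot is empty); same shape, size and origin as slider1, but red grip and grey glass
- filed4: a filter slider already filed in slot 4 at the start (may be absent: None, then that slot is empty); same shape, size and origin as slider1, but red grip and grey glass
- filed5: a filter slider already filed in slot 5 at the start (may be absent: None, then that slot is empty); same shape, size and origin as slider1, but red grip and grey glass
- oil: bystander: small amber bottle, 36 across, 75 tall; origin under its centre
- slidebox: bystander: blue slide box 100 x 85 x 35; origin under its centre
- objcase: bystander: black round objective case 42 across, 56 tall; origin under its centre
- dish: bystander: white round dish 60 across, 14 tall; origin under its centre
- mouse: bystander: black computer mouse 100 x 58 x 31; origin under its centre
- tissues: bystander: green box of lens tissues 90 x 120 x 45; origin under its centre
Mind the look-alikes: they are no part of the job. Leave any brown look-alike of the slider2 alone. What is shaped like the slider1 but brown is not meant.

How it is judged:
On the way, in this order (a step that is already met when the one before it is completed fails the run):
1. the bolt is drawn back out of its keeper (value of joint bolt above 0.022 m), for 0.2 s.
2. the door is swung open (value of joint door above 1.2 rad), for 0.2 s.
3. every slider from the bench is fully home in a slot (((distance between slider1 and slot1 below 0.006 m and angle between the x axis of slider1 and the x axis of cabinet, either way round below 0.08 rad) or (distance between slider1 and slot2 below 0.006 m and angle between the x axis of slider1 and the x axis of cabinet, either way round below 0.08 rad) or (distance between slider1 and slot3 below 0.006 m and angle between the x axis of slider1 and the x axis of cabinet, either way round below 0.08 rad) or (distance between slider1 and slot4 below 0.006 m and angle between the x axis of slider1 and the x axis of cabinet, either way round below 0.08 rad) or (distance between slider1 and slot5 below 0.006 m and angle between the x axis of slider1 and the x axis of cabinet, either way round below 0.08 rad)) and ((distance between slider2 and slot1 below 0.006 m and angle between the x axis of slider2 and the x axis of cabinet, either way round below 0.08 rad) or (distance between slider2 and slot2 below 0.006 m and angle between the x axis of slider2 and the x axis of cabinet, either way round below 0.08 rad) or (distance between slider2 and slot3 below 0.006 m and angle between the x axis of slider2 and the x axis of cabinet, either way round below 0.08 rad) or (distance between slider2 and slot4 below 0.006 m and angle between the x axis of slider2 and the x axis of cabinet, either way round below 0.08 rad) or (distance between slider2 and slot5 below 0.006 m and angle between the x axis of slider2 and the x axis of cabinet, either way round below 0.08 rad)) and ((distance between slider3 and slot1 below 0.006 m and angle between the x axis of slider3 and the x axis of cabinet, either way round below 0.08 rad) or (distance between slider3 and slot2 below 0.006 m and angle between the x axis of slider3 and the x axis of cabinet, either way round below 0.08 rad) or (distance between slider3 and slot3 below 0.006 m and angle between the x axis of slider3 and the x axis of cabinet, either way round below 0.08 rad) or (distance between slider3 and slot4 below 0.006 m and angle between the x axis of slider3 and the x axis of cabinet, either way round below 0.08 rad) or (distance between slider3 and slot5 below 0.006 m and angle between the x axis of slider3 and the x axis of cabinet, either way round below 0.08 rad))), for 0.2 s.
4. the door is shut (value of joint door below 0.03 rad), for 0.2 s.
5. the bolt is home in its keeper (value of joint bolt below 0.005 m), for 0.2 s.
At the end, for the whole second after the job is handed in: Every slider from the bench is at rest in a slot, its origin within 6 mm of the slot's point and in line with the cabinet to 0.08 rad; the sliders filed before are likewise still home in their own slots; the door is shut (under 0.03 rad) and the bolt home (under 5 mm) (all of step 3 and distance between filed1 and slot1 below 0.006 m and angle between the x axis of each of filed1, filed2, filed3, filed4, filed5 and the x axis of cabinet, either way round below 0.08 rad and distance between filed2 and slot2 below 0.006 m and distance between filed3 and slot3 below 0.006 m and distance between filed4 and slot4 below 0.006 m and distance between filed5 and slot5 below 0.006 m and value of joint door below 0.03 rad and value of joint bolt below 0.005 m and linear speed of each of slider1, slider2, slider3 below 0.02 m/s); the robot touches nothing.
It fails at once if one of the other things on the bench (bottle, slide box, objective case, dish, mouse, tissue box) is pushed more than 3 cm away (distance of any of oil, slidebox, objcase, dish, mouse, tissues from where it was at the start of the episode above 0.03 m).
It fails at once if one of those things is tipped over (angle between any of oil, slidebox, objcase, dish, mouse, tissues's own z axis and vertical above 0.5 rad).
Of filed1, filed2, filed3, filed4, filed5 only 1 to 2 are there at a start; the rules pass over those that are not, and their reading is None.
Of slider1, slider2, slider3 only 2 to 3 are there at a start; the rules pass over those that are not, and their reading is None.
At some moment in a run one of slider1, slider2, slider3 may be knocked a few centimetres aside while the robot is not near it.
Once in a run the grip may slacken for a moment while it holds something.
It also fails if it takes over 210 s, if anything falls off the work surface, if the arm or the gripper's body presses on something with over 40 N, if the wrist force passes 120 N, or if a joint passes its speed limit or range.

ROBOT

A 6-joint arm with a two-finger parallel gripper is mounted at the origin on the work surface. World frame = base frame: x ahead of the robot, y to its left, z up, the work surface at z = 0. Lengths are in m, angles in rad, forces in N, time in s.
With the tool pointing down it reaches from about 0.35 to 0.85 m from the base axis. Payload 8.1 kg.
Tool frame: the origin (TCP) lies between the finger pads; the fingertips stand 25 mm ahead of it and the grasp point (between the pads) lies 6 mm ahead of it; z points along the fingers, y is the line along which they close (so a half turn about z gives the same grasp; the last joint's range is limited). The gripper opens to 93 mm and grips with 3 to 60 N. Pads are 15 mm wide; open, the fingers measure 128 mm over their backs; the gripper's body (75 mm by 188 mm) begins 65 mm behind the grasp point.
Start: joints at [1.189, 0.13, 1.488, -0, 1.523, -0.085], TCP at [0.175, 0.574, 0.244] pointing down, gripper open.
Joint ranges: [-2.96, 2.96], [-0.89, 2.26], [0.02, 2.5], [-1.34, 4.48], [0, 2.73], [-2.66, 2.66]. Speed limits (rad/s): [2.39, 2.39, 2.79, 3.14, 3.14, 3.14].

INTERFACE

Orientations are given as a rotation vector (axis times angle).
In Python, from plant import robot gives the robot as it stands.
- The arm moves only by the tool arm_command, never from a script. Its argument "increments" is text: rows parted by semicolons, each of 5 numbers parted by spaces: the closure, from 0 (fully open) to 1 (shut), then the shift along the tool's x, y, z in mm, then the turn about the tool's z in rad. A call has 1 to 5 rows; each row is the pose to reach, as a shift and turn from the pose commanded when the call began, along the tool's axes at that moment; what a row does not reach only later rows make up. A row lasts 1/10 s, in which the tool goes at most 50 mm and 8.59 degrees, less where a joint would pass 70% of its speed; a pose out of reach is approached as far as the arm can. A call with a gripper value outside its range is refused whole. The fingers move at their own pace and stop on an object; "grip_force" is the grip in N (left out, the last holds). Time passes only in rows, so rows that repeat a pose let the fingers close. It gives the time, the measured TCP pose, the force, the opening and the grip force at its end, in the units of the state.
- robot.read_state(): the state, without advancing time (a new reading comes with each control period).
- robot.read_camera(name): name is "scene" or "top" or "wrist"; returns the picture (420x560x3 uint8, blue, green, red); there is no depth.
- robot.camera_model(name): a dict with "fx", "fy", "cx", "cy" (pixels), "D" ([k1, k2, p1, p2, k3] as OpenCV has them; the pictures are not rectified), "eye" and "rotation" of the camera in the world. Camera axes: x right, y down, z forward; pixel columns grow to the right and rows downward; lengths in m; the calibration is good to about 2 mm. A picture is of the moment at which its call begins: read the wrist's pose just before it. camera_model takes no time and is no camera call; for the wrist camera it gives the pose at the moment of the call.
- robot.close_job(): hands the job in; it is judged then, once.
The state is a dict: "t": time; "q": joint angles; "dq": joint speeds; "joint_torque": joint torques, N m; "tool_pos": TCP position; "orientation": TCP orientation; "force": force on the tool from outside, world axes, zero at the start; "wrist_torque": the same for the moment, N m; "opening": finger opening in m; "gripper_force": force on a finger pad.
Only numpy, scipy, OpenCV 4.12 (cv2) and the standard library are available. Lean on these libraries where they do the work, as an engineer would, in place of code of your own. Each camera call takes 0.05 s, during which the arm holds its last target. There are 200 camera calls.

## Working session

There is one attempt and no reset: what is moved stays moved. The work goes in short steps, Python scripts to look and compute and a tool call to move; the robot and the scene stay as the last step left them, time stands still between calls to the robot, and variables do not carry over. Pictures are saved under pics/ and viewed, at most 14 in all, crops included, and the job is handed in when it is done.

Besides the shell and the picture viewer there is one more tool, called after "Request:" by a JSON object that holds its "op" and its "data". arm_command: Moves the arm, as the interface text tells. Its arguments: {"type":"object","properties":{"increments":{"type":"string"},"grip_force":{"type":"number"}},"required":["increments"]}

```bash
ls; mkdir -p pics; cat > h.py <<'E'
import numpy as np, cv2
from plant import robot
from scipy.spatial.transform import Rotation as R
def shot(n,f):
    m=robot.camera_model(n); im=robot.read_camera(n); cv2.imwrite('pics/'+f,im); return im,m
def ray(m,uv):
    K=np.array([[m['fx'],0,m['cx']],[0,m['fy'],m['cy']],[0,0,1.]])
    p=cv2.undistortPoints(np.array(uv,float).reshape(-1,1,2),K,np.array(m['D'],float)).reshape(-1,2)
    d=np.c_[p,np.ones(len(p))]@np.array(m['rotation']).T
    return np.array(m['eye']),d
def onz(m,uv,z):
    e,d=ray(m,uv); z=np.broadcast_to(z,len(d)); return e+d*((z-e[2])/d[:,2])[:,None]
def proj(m,P):
    K=np.array([[m['fx'],0,m['cx']],[0,m['fy'],m['cy']],[0,0,1.]])
    Rm=np.array(m['rotation']); 
    q=(np.array(P,float).reshape(-1,3)-m['eye'])@Rm
    return cv2.projectPoints(q,np.zeros(3),np.zeros(3),K,np.array(m['D'],float))[0].reshape(-1,2)
E
python3 - <<'E'
from h import *
import json
for n in ['scene','top']:
    im,m=shot(n,n+'0.png'); print(n,{k:np.round(v,3).tolist() for k,v in m.items()})
print(robot.read_state())
E
```

```text
pics
scene {'fx': 508.862, 'fy': 508.862, 'cx': 283.744, 'cy': 217.514, 'D': [-0.091, 0.0, 0.0, 0.0, 0.0], 'eye': [0.983, -0.49, 1.175], 'rotation': [-2.416, -0.955, 0.281]}
top {'fx': 479.939, 'fy': 479.939, 'cx': 281.016, 'cy': 210.776, 'D': [0.016, 0.0, 0.0, 0.0, 0.0], 'eye': [0.23, -0.016, 1.423], 'rotation': [-2.094, 2.13, -0.216]}
{'t': 0.1, 'q': array([ 1.18862586e+00,  1.31059300e-01,  1.48915926e+00,  5.83474378e-06,
        1.52296711e+00, -8.54045437e-02]), 'dq': array([ 6.33056682e-05, -9.97641326e-04, -4.36650023e-03,  5.64344208e-04,
       -2.98854151e-05,  2.57489364e-03]), 'joint_torque': array([ 1.32939407e-03, -5.61336029e+01, -4.93098164e+01,  7.70643004e-02,
        2.91320012e-02, -3.99557268e-05]), 'tool_pos': array([0.17526662, 0.57335554, 0.24271414]), 'orientation': array([-4.64394997e-01, -3.10669946e+00,  2.43181779e-03]), 'force': array([-1.39341532,  0.24362754,  0.15664518]), 'wrist_torque': array([ 0.03288991, -0.00346209, -0.02731072]), 'gripper_force': 0.0, 'opening': 0.09298375531478993}
```

```bash
sed -i "s/np.array(m\['rotation'\])/R.from_rotvec(m['rotation']).as_matrix()/" h.py; grep -n rotvec h.py; python3 -c "
import cv2
for n in ['scene','top']:
    cv2.imwrite(f'pics/{n}0b.png',cv2.resize(cv2.imread(f'pics/{n}0.png'),(800,600),interpolation=3))"
```

```text
9:    d=np.c_[p,np.ones(len(p))]@R.from_rotvec(m['rotation']).as_matrix().T
15:    Rm=R.from_rotvec(m['rotation']).as_matrix();
```

View pics/top0b.png

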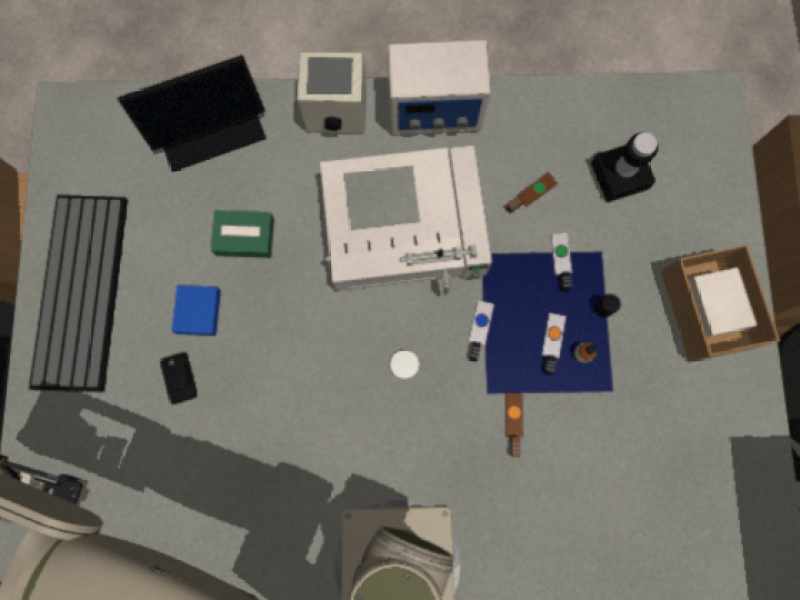

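View pics/scene0b.png

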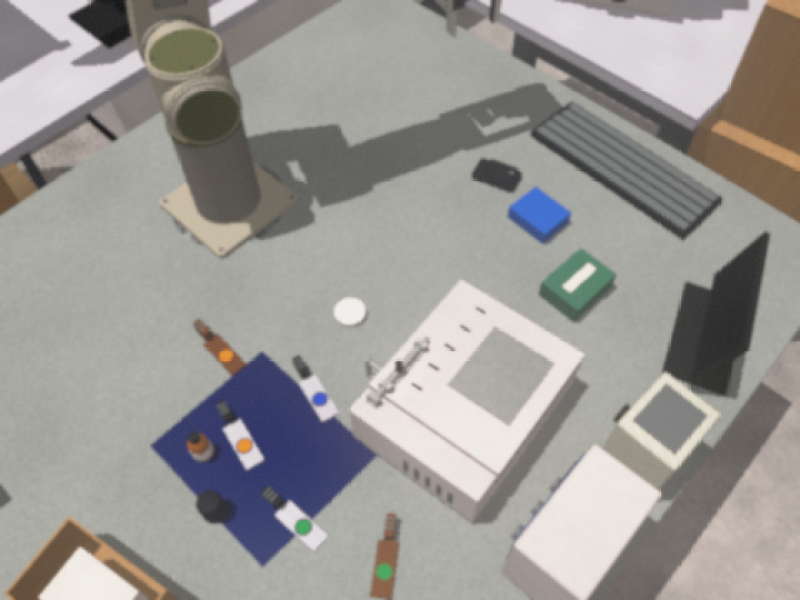

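```bash
python3 -c "
import cv2
im=cv2.imread('pics/top0.png')
c=im[96:216,218:352]; cv2.imwrite('pics/c1.png',cv2.resize(c,None,fx=5,fy=5,interpolation=2)[:600])
c=im[155:275,318:448]; cv2.imwrite('pics/c2.png',cv2.resize(c,None,fx=5,fy=5,interpolation=2)[:600])"
```

```text
(no output)
```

View pics/c1.png

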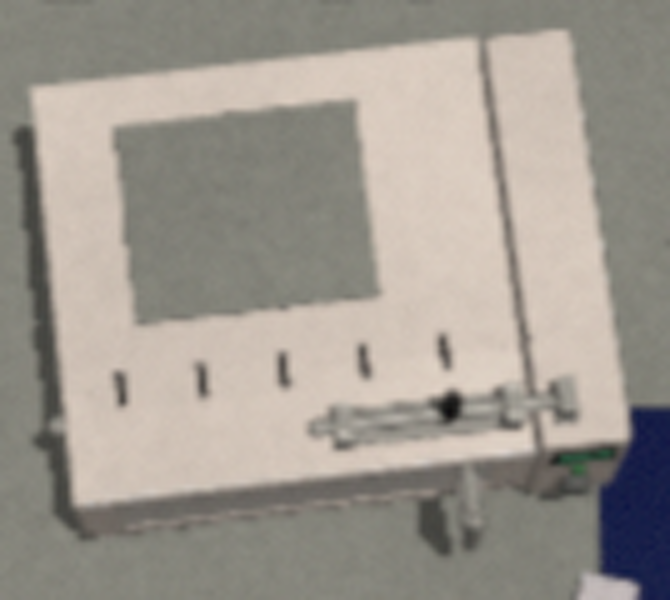

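View pics/c2.png

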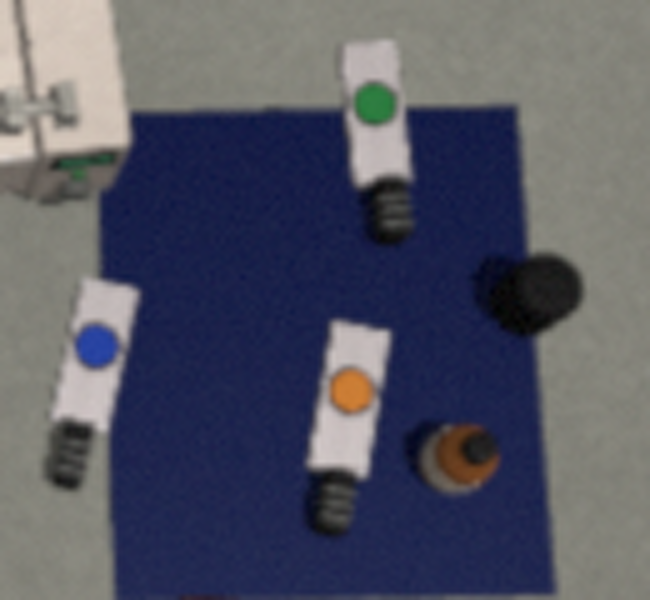

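```bash
cat > fit.py <<'E'
from h import *
from scipy.optimize import least_squares
m=robot.camera_model('top')
def fit(mod,uv,z):
    W=onz(m,uv,z)[:,:2]; mod=np.array(mod,float)/1000
    f=lambda p:((mod@np.array([[np.cos(p[2]),np.sin(p[2])],[-np.sin(p[2]),np.cos(p[2])]])+p[:2])-W).ravel()
    r=least_squares(f,[*W.mean(0),0]); return r.x, np.round(1000*r.fun.reshape(-1,2),1).tolist()
E
python3 - <<'E'
from fit import *
c=lambda a:np.array(a)/5+[218,96]
p,r=fit([[200,130],[-50,130],[-50,-190],[200,-130],[200,-190]],c([[32,88],[75,505],[628,440],[480,38],[570,32]]),.12); print(p,r)
mk=onz(m,c([[122,388],[202,380],[284,370],[364,361],[445,352]]),.12)[:,:2]
Rm=lambda a:np.array([[np.cos(a),-np.sin(a)],[np.sin(a),np.cos(a)]])
L=lambda P:np.round(1000*(np.array(P)-p[:2])@Rm(p[2]),1)
print('marks',L(mk)); print('post',L(onz(m,c([[450,405]]),.15)[:,:2]),'handle',L(onz(m,c([[470,470],[470,540]]),.112)[:,:2]))
d=lambda a:np.array(a)/5+[318,155]
for n,u in dict(blue=[[85,280],[140,290],[52,418],[106,432]],green=[[342,42],[397,40],[355,187],[411,182]],amber=[[332,320],[391,332],[308,470],[366,478]]).items():
    print(n,*fit([[90,17],[90,-17],[0,17],[0,-17]],d(u),.006))
print(onz(m,d([[545,290],[480,447]]),[.056,.075]))
print(onz(m,np.array([[514,412],[404,365],[514,455]])*.7,.006))
E
```

```text
[ 0.60585171 -0.00390547  0.09569139] [[0.4, 2.0], [-0.0, 3.7], [-1.4, -4.8], [-1.0, 3.2], [2.0, -4.1]]
marks [[ 14.2  93.7]
 [ 13.7  48.4]
 [ 14.3   1.8]
 [ 14.4 -43.7]
 [ 14.5 -89.8]]
post [[-24.9 -86.1]] handle [[-53.4 -95.9]
 [-93.4 -90.8]]
blue [ 0.43319433 -0.17167996 -0.26684534] [[2.2, -0.1], [-0.0, -0.1], [-1.1, 0.6], [-1.1, -0.4]]
green [ 0.57874039 -0.36199595  0.0289096 ] [[-0.6, 0.2], [-0.3, 0.0], [1.2, -0.2], [-0.3, -0.0]]
amber [ 0.40289094 -0.32349986 -0.21889391] [[-0.7, -0.5], [-0.2, 1.1], [1.5, -0.7], [-0.6, 0.1]]
[[ 0.50136407 -0.43922899  0.056     ]
 [ 0.40796508 -0.38967119  0.075     ]]
[[ 0.29087657 -0.24180287  0.006     ]
 [ 0.39067733 -0.0192633   0.006     ]
 [ 0.20549753 -0.23741265  0.006     ]]
```

```bash
cat >> h.py <<'E'
# helper: go(xyz, ang, ...) prints shift in tool axes (mm) and turn from the current pose; ang = world angle of tool y (mod pi)
def go(*goals, pose=None):
    s=robot.read_state(); p=np.array(s['tool_pos']); M=R.from_rotvec(s['orientation'])
    print('t',s['t'],'p',p.round(4),'yang',round(np.arctan2(M.as_matrix()[1,1],M.as_matrix()[0,1]),4),'tilt',M.as_matrix()[:,2].round(4),'q6',s['q'][5].round(2),'open',round(s['opening'],4),'F',s['force'].round(1))
    for g,a in goals:
        Mm=M.as_matrix(); y0=np.arctan2(Mm[1,1],Mm[0,1])
        d=Mm.T@(np.array(g)-p)*1000
        t=-((a-y0+np.pi/2)%np.pi-np.pi/2)
        print('shift',d.round(1),'turn',round(t,3))
        p=np.array(g); M=M*R.from_rotvec([0,0,t])
C0=np.array([.6057,-.0021]); CY=.0957
def cab(x,y):
    c,s=np.cos(CY),np.sin(CY); return C0+np.array([c*x-s*y,s*x+c*y])/1000
E
python3 - <<'E'
from h import *
m=robot.camera_model('wrist'); print({k:np.round(v,3).tolist() for k,v in m.items()}); print(R.from_rotvec(m['rotation']).as_matrix().round(3))
print(R.from_rotvec(robot.read_state()['orientation']).as_matrix().round(3))
x,y=cab(-70,-40)
go(([x,y,.33],CY),([x,y,.33],CY+np.pi/2))
E
```

```text
{'fx': 372.271, 'fy': 372.271, 'cx': 280.156, 'cy': 201.178, 'D': [-0.088, 0.0, 0.0, 0.0, 0.0], 'eye': [0.113, 0.592, 0.384], 'rotation': [2.364, 1.749, 0.209]}
[[ 0.293  0.929  0.227]
 [ 0.956 -0.284 -0.071]
 [-0.002  0.238 -0.971]]
[[-0.956  0.292 -0.001]
 [ 0.292  0.956 -0.001]
 [ 0.    -0.002 -1.   ]]
t 0.1 p [0.1753 0.5734 0.2427] yang 1.274 tilt [-6.0e-04 -1.5e-03 -1.0e+00] q6 -0.09 open 0.093 F [-1.4  0.2  0.2]
shift [-530.5 -488.3  -86.6] turn 1.178
shift [0. 0. 0.] turn 1.571
```

Request:
{"op": "arm_command", "data": {"increments": "0 -35 -32 -17 0; 0 -70 -65 -34 0; 0 -105 -97 -51 0; 0 -140 -130 -70 0; 0 -177 -163 -87 0"}}

```text
t: 0.6
tool_pos: [0.2945, 0.3692, 0.3292]
orientation: [0.464, 3.107, -0.0]
force: [0.8, -0.2, 0.7]
opening: 0.093
gripper_force: 0.0
```

Request:
{"op": "arm_command", "data": {"increments": "0 -35 -32 0 0; 0 -70 -65 0 0; 0 -105 -97 0 0; 0 -140 -130 0 0; 0 -177 -163 0 0"}}

```text
t: 1.1
tool_pos: [0.4161, 0.1615, 0.3286]
orientation: [0.464, 3.107, 0.0]
force: [0.9, 1.4, 0.2]
opening: 0.0931
gripper_force: 0.0
```

Request:
{"op": "arm_command", "data": {"increments": "0 -35 -32 0 0; 0 -70 -65 0 0; 0 -105 -97 0 0; 0 -140 -130 0 0; 0 -177 -163 0 0"}}

```text
t: 1.6
tool_pos: [0.5378, -0.0463, 0.3284]
orientation: [-0.465, -3.107, -0.0]
force: [1.0, 0.2, 0.8]
opening: 0.0924
gripper_force: 0.0
```

Request:
{"op": "arm_command", "data": {"increments": "0 0 0 0 0.14; 0 0 0 0 0.28; 0 0 0 0 0.42; 0 0 0 0 0.56; 0 0 0 0 0.7"}}

```text
t: 2.1
tool_pos: [0.5371, -0.0444, 0.3281]
orientation: [-1.509, -2.754, 0.001]
force: [0.2, 0.1, -0.6]
opening: 0.093
gripper_force: 0.0
```

Request:
{"op": "arm_command", "data": {"increments": "0 0 0 0 0.14; 0 0 0 0 0.28; 0 0 0 0 0.42; 0 0 0 0 0.48; 0 0 0 0 0.48"}}

```text
t: 2.6
tool_pos: [0.5371, -0.0443, 0.3282]
orientation: [-2.115, -2.322, 0.001]
force: [-0.5, 0.0, -0.3]
opening: 0.0928
gripper_force: 0.0
```

```bash
python3 - <<'E'
from h import *
im,m=shot('wrist','w1.png'); 
import pickle; pickle.dump(m,open('w1.pkl','wb'))
x,y=cab(-25,-88); go(([x,y,.30],CY))
cv2.imwrite('pics/w1b.png',cv2.resize(im,(800,600),interpolation=2))
print(proj(m,[[*cab(-25,-88),.156],[*cab(-85,-97),.112],[*cab(-50,-134),.12],[*cab(14,0),.12],[*cab(-50,125),.12]])*800/560)
E
```

```text
t 2.65 p [ 0.5372 -0.0443  0.3283] yang 0.0956 tilt [-8.e-04  1.e-04 -1.e+00] q6 -0.27 open 0.0928 F [-1.1 -0.5  0.9]
shift [-52.5  47.3  28.2] turn -0.0
[[4.75631058e+02 3.50219974e+02]
 [3.82420565e+02 3.40630189e+02]
 [4.31648452e+02 3.93196433e+02]
 [5.31340962e+02 2.04014277e+02]
 [4.35689234e+02 1.50484188e-01]]
```

View pics/w1b.png

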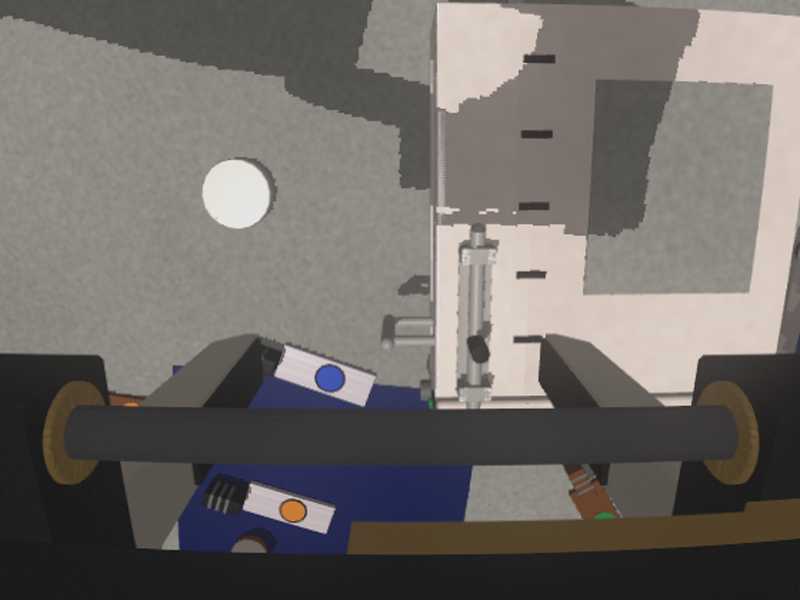

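```bash
python3 - <<'E'
from h import *
import pickle; m=pickle.load(open('w1.pkl','rb'))
def loc(uv,z):
    P=onz(m,np.array(uv)*.7,z)[:,:2]-C0; c,s=np.cos(CY),np.sin(CY); return (P@np.array([[c,-s],[s,c]])*1000).round(1).tolist()
print('marks',loc([[539,59],[537,134],[534,206],[531,275],[528,339]],.12))
print('door',loc([[437,3],[433,207],[433,395]],.12)); print('post',loc([[481,353]],.156)); print('handle',loc([[389,342]],.112)); print('rod',loc([[478,300]],.134))
for uv in ([[290,345],[376,375],[275,376],[364,406]],): print(onz(m,np.array(uv)*.7,.006))
E
```

```text
marks [[15.0, 90.7], [15.6, 44.7], [15.8, -1.3], [16.3, -47.7], [16.8, -93.4]]
door [[-49.2, 123.3], [-50.6, -2.1], [-49.0, -135.4]]
post [[-21.6, -89.9]]
handle [[-80.3, -98.0]]
rod [[-21.3, -61.3]]
[[ 0.44503629 -0.15691695  0.006     ]
 [ 0.52687773 -0.17901809  0.006     ]
 [ 0.43202836 -0.1893472   0.006     ]
 [ 0.51804205 -0.21192915  0.006     ]]
```

```bash
sed -i 's/^C0=.*; CY/C0=np.array([.6068,-.0027]); CY/' h.py; python3 - <<'E'
from h import *
x,y=cab(-24,-89); go(([x,y,.25],CY),([x,y,.162],CY))
E
```

```text
t 2.65 p [ 0.5372 -0.0443  0.3283] yang 0.0956 tilt [-8.e-04  1.e-04 -1.e+00] q6 -0.27 open 0.0928 F [-1.1 -0.5  0.9]
shift [-54.2  49.4  78.2] turn -0.0
shift [-0.   0.1 88. ] turn 0.0
```

Request:
{"op": "arm_command", "data": {"increments": "0.4 -18 16 26 0; 0.4 -36 32 52 0; 0.4 -54 49 78 0; 0.4 -54 49 78 0; 0.4 -54 49 78 0", "grip_force": 8}}

```text
t: 3.15
tool_pos: [0.5906, -0.0935, 0.2496]
orientation: [-2.112, -2.322, 0.002]
force: [-0.3, -0.0, 0.5]
opening: 0.0586
gripper_force: 0.0
```

Request:
{"op": "arm_command", "data": {"increments": "0.4 0 0 25 0; 0.4 0 0 50 0; 0.4 0 0 70 0; 0.4 0 0 88 0; 0.4 0 0 88 0"}}

```text
t: 3.65
tool_pos: [0.5899, -0.0926, 0.1616]
orientation: [-2.111, -2.323, 0.002]
force: [-0.9, 0.3, -0.1]
opening: 0.0555
gripper_force: 0.0
```

Request:
{"op": "arm_command", "data": {"increments": "1 0 0 0 0; 1 0 0 0 0; 1 0 0 0 0; 1 0 0 0 0; 1 0 0 0 0"}}

```text
t: 4.15
tool_pos: [0.5915, -0.0936, 0.1633]
orientation: [2.114, 2.323, 0.001]
force: [0.2, -0.5, 0.1]
opening: 0.0206
gripper_force: 0.0
```

Request:
{"op": "arm_command", "data": {"increments": "1 0 0 0 0; 1 0 0 0 0; 1 0 0 0 0"}}

```text
t: 4.45
tool_pos: [0.5913, -0.0936, 0.1629]
orientation: [2.115, 2.323, 0.0]
force: [0.4, -0.6, 1.8]
opening: 0.0115
gripper_force: 8.0
```

Request:
{"op": "arm_command", "data": {"increments": "1 8 0 0 0; 1 16 0 0 0; 1 24 0 0 0; 1 32 0 0 0; 1 37 0 0 0"}}

```text
t: 4.95
tool_pos: [0.5877, -0.057, 0.1628]
orientation: [2.113, 2.322, -0.003]
force: [0.7, -11.7, 0.1]
opening: 0.0116
gripper_force: 8.0
```

Request:
{"op": "arm_command", "data": {"increments": "1 0 0 0 0; 1 0 0 0 0; 1 0 0 0 0"}}

```text
t: 5.25
tool_pos: [0.5877, -0.0568, 0.1628]
orientation: [2.114, 2.323, -0.001]
force: [-0.9, -5.3, 2.8]
opening: 0.0117
gripper_force: 8.0
```

Request:
{"op": "arm_command", "data": {"increments": "0.7 0 0 0 0; 0.4 0 0 0 0; 0.4 0 0 0 0; 0.4 0 0 -50 0; 0.4 0 0 -90 0"}}

```text
t: 5.75
tool_pos: [0.5869, -0.0562, 0.2529]
orientation: [-2.113, -2.322, 0.002]
force: [1.1, 0.0, -0.0]
opening: 0.0474
gripper_force: 0.0
```

```bash
python3 - <<'E'
from h import *
P=np.array([.5913,-.0936])-C0; c,s=np.cos(CY),np.sin(CY); print('post local',P@np.array([[c,-s],[s,c]])*1000)
x,y=cab(-84,-97); go(([x,y,.25],CY),([x,y,.25],CY+np.pi/2),([x,y,.108],CY+np.pi/2))
im,m=shot('top','t2.png'); cv2.imwrite('pics/t2b.png',cv2.resize(im[150:230,260:380],None,fx=5,fy=5))
E
```

```text
post local [-24.11493345 -89.00297739]
t 5.75 p [ 0.5869 -0.0562  0.2529] yang 0.0943 tilt [-0.0026  0.001  -1.    ] q6 -0.28 open 0.0474 F [ 1.1  0.  -0. ]
shift [-45.8 -59.    3. ] turn -0.001
shift [0. 0. 0.] turn -1.571
shift [ -0.4  -0.2 142. ] turn -0.0
```

Request:
{"op": "arm_command", "data": {"increments": "0.4 -23 -30 0 0; 0.4 -46 -59 0 0; 0.4 -46 -59 0 -0.14; 0.4 -46 -59 0 -0.28; 0.4 -46 -59 0 -0.42"}}

```text
t: 6.3
tool_pos: [0.5331, -0.1081, 0.2526]
orientation: [1.577, 2.717, 0.001]
force: [0.7, 0.2, -0.4]
opening: 0.0559
gripper_force: 0.0
```

Request:
{"op": "arm_command", "data": {"increments": "0.4 0 0 0 -0.14; 0.4 0 0 0 -0.28; 0.4 0 0 0 -0.42; 0.4 0 0 0 -0.56; 0.4 0 0 0 -0.7"}}

```text
t: 6.8
tool_pos: [0.5333, -0.1077, 0.2524]
orientation: [-0.548, -3.093, -0.001]
force: [0.1, 0.9, -0.1]
opening: 0.0562
gripper_force: 0.0
```

Request:
{"op": "arm_command", "data": {"increments": "0.4 0 0 0 -0.14; 0.4 0 0 0 -0.28; 0.4 0 0 0 -0.42; 0.4 0 0 0 -0.45; 0.4 0 0 0 -0.45"}}

```text
t: 7.3
tool_pos: [0.5333, -0.1078, 0.2524]
orientation: [0.147, -3.138, -0.001]
force: [-0.3, -1.4, 0.4]
opening: 0.0558
gripper_force: 0.0
```

```bash
python3 - <<'E'
from h import *
x,y=cab(-84,-97); go(([x,y,.108],CY+np.pi/2))
im,m=shot('wrist','w2.png'); cv2.imwrite('pics/w2b.png',cv2.resize(im,(800,600)))
print(proj(m,[[*cab(-84,-97),.112],[*cab(-24,-89),.156],[*cab(-24,-50),.156]])*800/560)
E
```

```text
t 7.3 p [ 0.5333 -0.1078  0.2524] yang 1.6645 tilt [-2.e-04  4.e-04 -1.e+00] q6 -1.96 open 0.0558 F [-0.3 -1.4  0.4]
shift [  0.7   0.5 144.4] turn -0.002
[[402.0940889  279.10186996]
 [418.84436978 417.74973512]
 [497.71744203 417.18988292]]
```

View pics/w2b.png

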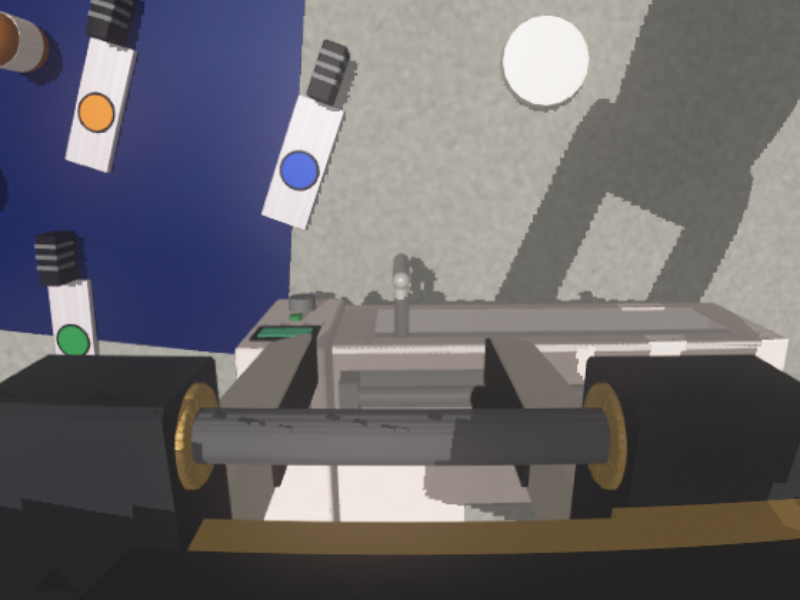

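Request:
{"op": "arm_command", "data": {"increments": "0.4 0 0 40 0; 0.4 0 0 80 0; 0.4 0 0 115 0; 0.4 0 0 144 0; 0.4 0 0 144 0", "grip_force": 15}}

```text
t: 7.85
tool_pos: [0.5298, -0.1069, 0.1037]
orientation: [0.144, -3.13, -0.005]
force: [-0.7, 0.7, -0.5]
opening: 0.056
gripper_force: 0.0
```

Request:
{"op": "arm_command", "data": {"increments": "1 0 0 0 0; 1 0 0 0 0; 1 0 0 0 0; 1 0 0 0 0; 1 0 0 0 0"}}

```text
t: 8.35
tool_pos: [0.5339, -0.1082, 0.1097]
orientation: [-0.146, 3.137, -0.001]
force: [0.3, -0.2, -0.0]
opening: 0.0206
gripper_force: 0.0
```

Request:
{"op": "arm_command", "data": {"increments": "1 0 0 0 0; 1 0 0 0 0; 1 0 0 0 0; 1 0 0 0 0"}}

```text
t: 8.75
tool_pos: [0.5336, -0.1076, 0.109]
orientation: [-0.147, 3.137, 0.001]
force: [-0.2, 4.7, 4.0]
opening: 0.0096
gripper_force: 15.0
```

```bash
python3 - <<'E'
from h import *
def H(t,r=222,o=85): return cab(-r*np.sin(t)-o*np.cos(t),125-r*np.cos(t)+o*np.sin(t))
s=robot.read_state(); p=s['tool_pos']; print(p,H(0),s['opening'],s['force'],s['gripper_force'])
# rows relative to tool frame at the start of each call; 5 rows/call, .13 rad per row
off=p[:2]-H(0); M0=R.from_rotvec(s['orientation']).as_matrix(); 
for k in range(3):
    M=(R.from_matrix(M0)*R.from_rotvec([0,0,.6*k])).as_matrix()
    print('; '.join('1 %d %d 0 %.2f'%(*np.round((M.T@np.r_[H(.6*k+.12*j)-H(.6*k),0])[:2]*1000),.12*j) for j in range(1,6)))
E
```

```text
[ 0.53364036 -0.1076194   0.10904496] [ 0.53145768 -0.10737824] 0.009591881644722635 [-0.19382646  4.74480366  3.98969432] 15.00039204955101
1 26 12 0 0.12; 1 50 26 0 0.24; 1 73 44 0 0.36; 1 93 64 0 0.48; 1 111 87 0 0.60
1 26 12 0 0.12; 1 50 26 0 0.24; 1 73 44 0 0.36; 1 93 64 0 0.48; 1 111 87 0 0.60
1 26 12 0 0.12; 1 50 26 0 0.24; 1 73 44 0 0.36; 1 93 64 0 0.48; 1 111 87 0 0.60
```

Request:
{"op": "arm_command", "data": {"increments": "1 26 12 0 0.12; 1 50 26 0 0.24; 1 73 44 0 0.36; 1 93 64 0 0.48; 1 111 87 0 0.60"}}

```text
t: 9.25
tool_pos: [0.4141, -0.0322, 0.109]
orientation: [0.796, 3.038, -0.002]
force: [5.1, 3.4, 3.8]
opening: 0.0097
gripper_force: 15.0
```

Request:
{"op": "arm_command", "data": {"increments": "1 26 12 0 0.12; 1 50 26 0 0.24; 1 73 44 0 0.36; 1 93 64 0 0.48; 1 111 87 0 0.60"}}

```text
t: 9.75
tool_pos: [0.3586, 0.0982, 0.109]
orientation: [-1.659, -2.668, 0.004]
force: [2.7, -1.0, 0.8]
opening: 0.0098
gripper_force: 15.0
```

Request:
{"op": "arm_command", "data": {"increments": "1 26 12 0 0.12; 1 50 26 0 0.24; 1 73 44 0 0.36; 1 93 64 0 0.48; 1 111 87 0 0.60"}}

```text
t: 10.25
tool_pos: [0.3876, 0.2376, 0.109]
orientation: [-2.371, -2.06, 0.001]
force: [1.5, -3.4, 8.0]
opening: 0.0098
gripper_force: 15.0
```

```bash
python3 - <<'E'
from h import *
go()
def H(t,r=222,o=85): return cab(-r*np.sin(t)-o*np.cos(t),125-r*np.cos(t)+o*np.sin(t))
print(H(1.8))
E
```

```text
t 10.25 p [0.3876 0.2376 0.109 ] yang -0.1403 tilt [-8.e-04 -4.e-04 -1.e+00] q6 0.58 open 0.0098 F [ 1.5 -3.4  8. ]
[0.38614533 0.23552152]
```

Request:
{"op": "arm_command", "data": {"increments": "0.8 0 0 0 0; 0.5 0 0 0 0; 0.5 0 0 0 0; 0.5 0 0 0 0; 0.5 0 0 -40 0"}}

```text
t: 10.75
tool_pos: [0.3842, 0.2339, 0.1437]
orientation: [-2.366, -2.063, 0.016]
force: [0.0, -0.6, 0.6]
opening: 0.0441
gripper_force: 0.0
```

Request:
{"op": "arm_command", "data": {"increments": "0.5 0 0 -45 0; 0.5 0 0 -90 0; 0.5 0 0 -135 0; 0.5 0 0 -170 -0.14; 0.5 0 0 -170 -0.28"}}

```text
t: 11.25
tool_pos: [0.3899, 0.2365, 0.3253]
orientation: [2.047, 2.377, 0.014]
force: [0.4, 1.5, 0.7]
opening: 0.046
gripper_force: 0.0
```

Request:
{"op": "arm_command", "data": {"increments": "0.5 0 0 0 -0.14; 0.5 0 0 0 -0.28; 0.5 0 0 0 -0.42; 0.5 0 0 0 -0.56; 0.5 0 0 0 -0.7"}}

```text
t: 11.75
tool_pos: [0.3879, 0.2356, 0.3187]
orientation: [1.109, 2.939, -0.0]
force: [-0.6, -0.6, 0.4]
opening: 0.0465
gripper_force: 0.0
```

```bash
python3 - <<'E'
from h import *
a=np.array([.4029,-.3235]); y=-.219; g=a-.019*np.array([np.cos(y),np.sin(y)])
go(([*g,.2],y+np.pi/2),([*g,.03],y+np.pi/2))
E
```

```text
t 11.75 p [0.3879 0.2356 0.3187] yang 0.8493 tilt [ 2.e-04 -2.e-04 -1.e+00] q6 -0.42 open 0.0465 F [-0.6 -0.6  0.4]
shift [-363.9 -419.   118.8] turn -0.503
shift [  0.   0. 170.] turn -0.0
```

Request:
{"op": "arm_command", "data": {"increments": "0.5 -30 -35 0 0; 0.5 -60 -70 0 0; 0.5 -90 -105 0 0; 0.5 -120 -140 0 0; 0.5 -150 -175 0 0"}}

```text
t: 12.25
tool_pos: [0.3829, 0.0038, 0.3187]
orientation: [1.116, 2.936, 0.0]
force: [1.7, -0.1, 0.5]
opening: 0.0466
gripper_force: 0.0
```

Request:
{"op": "arm_command", "data": {"increments": "0.5 -30 -35 0 0; 0.5 -60 -70 0 0; 0.5 -90 -105 0 0; 0.5 -120 -140 0 0; 0.5 -150 -175 0 0"}}

```text
t: 12.75
tool_pos: [0.3784, -0.2268, 0.3189]
orientation: [1.118, 2.935, -0.001]
force: [1.5, 0.6, 0.6]
opening: 0.0463
gripper_force: 0.0
```

Request:
{"op": "arm_command", "data": {"increments": "0.5 -32 -35 30 0; 0.5 -64 -69 69 -0.12; 0.5 -64 -69 69 -0.25; 0.5 -64 -69 69 -0.37; 0.5 -64 -69 69 -0.5"}}

```text
t: 13.25
tool_pos: [0.3801, -0.3192, 0.2486]
orientation: [-0.35, -3.12, -0.002]
force: [0.3, -0.4, -0.5]
opening: 0.0465
gripper_force: 0.0
```

```bash
python3 - <<'E'
from h import *
go()
shot('scene','s3.png')
it,m=shot('top','t3.png'); iw,mw=shot('wrist','w3.png')
c=cv2.resize(it[150:260,230:350],None,fx=4,fy=4,interpolation=2)
print(c.shape); w=cv2.resize(iw,(587,440))
o=np.zeros((440,480+0,3),np.uint8)
cv2.imwrite('pics/m3.png',c); cv2.imwrite('pics/w3b.png',cv2.resize(iw,(800,600)))
for n,p in dict(amber=[.4029,-.3235,-.219],blue=[.4332,-.1717,-.267]).items():
    r=R.from_euler('z',p[2]).as_matrix()
    print(n,(proj(mw,np.array([p[0],p[1],.006])+np.array([[.09,.017,0],[.09,-.017,0],[0,.017,0],[0,-.017,0],[-.019,0,.022]])@r.T)*800/560).round().tolist())
E
```

```text
t 13.25 p [ 0.3801 -0.3192  0.2486] yang 1.3471 tilt [-0.0015  0.0013 -1.    ] q6 -2.15 open 0.0465 F [ 0.3 -0.4 -0.5]
(440, 480, 3)
amber [[424.0, 391.0], [380.0, 391.0], [424.0, 279.0], [379.0, 279.0], [401.0, 259.0]]
blue [[613.0, 385.0], [571.0, 384.0], [629.0, 274.0], [586.0, 272.0], [623.0, 253.0]]
```

View pics/m3.png

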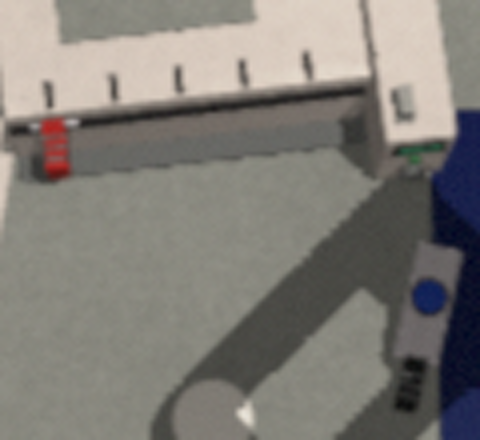

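View pics/w3b.png

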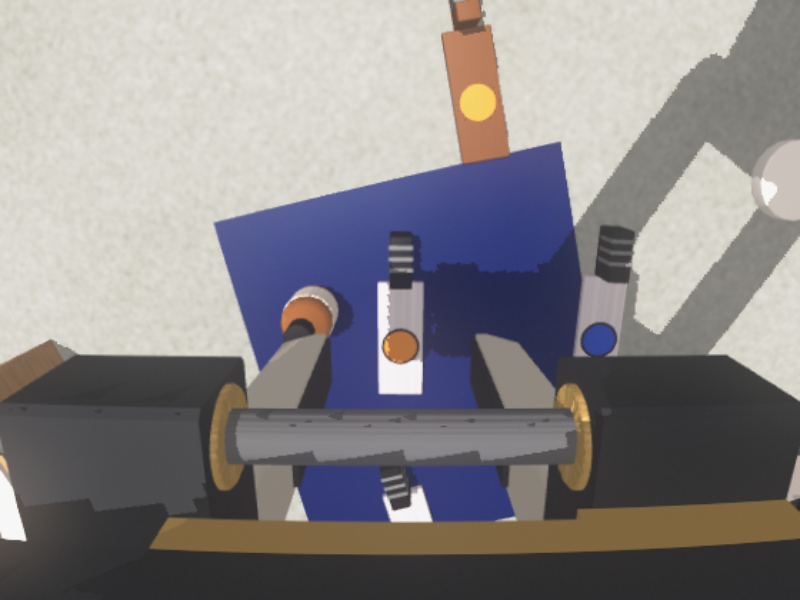

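```bash
python3 - <<'E'
from h import *
a=np.array([.4029,-.3235]); y=-.219; g=a-.019*np.array([np.cos(y),np.sin(y)])
go(([*g,.03],y+np.pi/2))
E
```

```text
t 13.4 p [ 0.3809 -0.3188  0.2497] yang 1.3407 tilt [-1.e-04 -1.e-04 -1.e+00] q6 -2.14 open 0.0465 F [-0.3 -0.   0. ]
shift [ -3.5   0.3 219.7] turn -0.011
```

Request:
{"op": "arm_command", "data": {"increments": "0.5 -3 0 45 -0.01; 0.5 -3 0 90 -0.01; 0.5 -3 0 135 -0.01; 0.5 -3 0 180 -0.01; 0.5 -3 0 200 -0.01", "grip_force": 25}}

```text
t: 13.9
tool_pos: [0.3821, -0.317, 0.0454]
orientation: [-0.346, -3.118, -0.005]
force: [-0.2, 0.9, 0.2]
opening: 0.0465
gripper_force: 0.0
```

Request:
{"op": "arm_command", "data": {"increments": "0.5 0 0 10 0; 0.5 0 0 19 0; 0.7 0 0 19 0; 1 0 0 19 0; 1 0 0 19 0"}}

```text
t: 14.4
tool_pos: [0.3854, -0.3202, 0.0323]
orientation: [0.34, 3.121, -0.003]
force: [0.7, -0.3, -0.3]
opening: 0.027
gripper_force: 0.0
```

Request:
{"op": "arm_command", "data": {"increments": "1 0 0 0 0; 1 0 0 0 0; 1 0 0 0 0; 1 0 0 0 0; 1 0 0 0 0"}}

```text
t: 14.9
tool_pos: [0.3851, -0.3198, 0.0317]
orientation: [0.34, 3.122, -0.002]
force: [-1.0, 0.4, 7.1]
opening: 0.0156
gripper_force: 25.0
```

```bash
python3 - <<'E'
from h import *
x,y=cab(-132,0); a=CY+np.pi/2; s=robot.read_state()['tool_pos']
go(([s[0],s[1],.18],1.33),([x,y,.18],a),([x,y,.115],a),([*cab(-19,0),.115],a))
E
```

```text
t 14.9 p [ 0.3851 -0.3198  0.0317] yang 1.354 tilt [ 0.0011 -0.0011 -1.    ] q6 -2.15 open 0.0156 F [-1.   0.4  7.1]
shift [-2.000e-01 -1.000e-01 -1.483e+02] turn 0.024
shift [-1.510e+01  3.173e+02 -2.000e-01] turn -0.336
shift [ 0.1  0.1 65. ] turn -0.0
shift [-1.13e+02 -0.00e+00  1.00e-01] turn 0.0
```

Request:
{"op": "arm_command", "data": {"increments": "1 0 0 -10 0; 1 0 0 -40 0; 1 0 0 -80 0; 1 0 0 -120 0; 1 0 0 -148 0"}}

```text
t: 15.4
tool_pos: [0.385, -0.3197, 0.1822]
orientation: [0.34, 3.121, -0.003]
force: [0.3, -0.5, -1.1]
opening: 0.0157
gripper_force: 25.0
```

```bash
python3 - <<'E'
from h import *
x,y=cab(-132,0); a=CY+np.pi/2; 
go(([x,y,.18],a),([x,y,.115],a))
E
```

```text
t 15.4 p [ 0.385  -0.3197  0.1822] yang 1.354 tilt [ 0.0019 -0.002  -1.    ] q6 -2.15 open 0.0157 F [ 0.3 -0.5 -1.1]
shift [-22.9 316.7   1.7] turn -0.312
shift [ 0.1  0.1 65. ] turn -0.0
```

Request:
{"op": "arm_command", "data": {"increments": "1 -4 40 0 0; 1 -8 85 0 0; 1 -12 130 0 0; 1 -16 175 0 0; 1 -19 220 0 0"}}

```text
t: 15.9
tool_pos: [0.4504, -0.1067, 0.1792]
orientation: [0.341, 3.123, -0.0]
force: [0.4, -0.1, -1.4]
opening: 0.0159
gripper_force: 25.0
```

Request:
{"op": "arm_command", "data": {"increments": "1 -2 40 0 -0.08; 1 -4 80 0 -0.16; 1 -4 97 0 -0.24; 1 -4 97 0 -0.31; 1 -4 97 0 -0.31"}}

```text
t: 16.4
tool_pos: [0.475, -0.0138, 0.179]
orientation: [0.151, -3.138, -0.0]
force: [-0.3, -0.2, -1.1]
opening: 0.0157
gripper_force: 25.0
```

```bash
python3 - <<'E'
from h import *
x,y=cab(-132,0); a=CY+np.pi/2; 
go(([x,y,.115],a))
shot('scene','s4.png'); it,m=shot('top','t4.png'); iw,mw=shot('wrist','w4.png')
import pickle; pickle.dump((m,mw),open('m4.pkl','wb'))
cv2.imwrite('pics/w4b.png',cv2.resize(iw,(800,600)))
T=robot.read_state()['tool_pos']; M=R.from_euler('z',CY).as_matrix()
P=T+np.array([[19+90,17,-.0257*1000],[19+90,-17,-25.7],[19,17,-25.7],[19,-17,-25.7]])/1000@M.T
print((proj(mw,P)*800/560).round())
print((proj(mw,[[*cab(0,-92),.12],[*cab(0,92),.12],[*cab(14,0),.12]])*800/560).round())
E
```

```text
t 16.4 p [ 0.475  -0.0138  0.179 ] yang 1.6667 tilt [-3.e-04  0.e+00 -1.e+00] q6 -1.8 open 0.0157 F [-0.3 -0.2 -1.1]
shift [-0.3 -1.5 64. ] turn 0.0
[[445. 613.]
 [360. 613.]
 [451. 409.]
 [352. 409.]]
[[208. 592.]
 [595. 590.]
 [402. 618.]]
```

View pics/w4b.png

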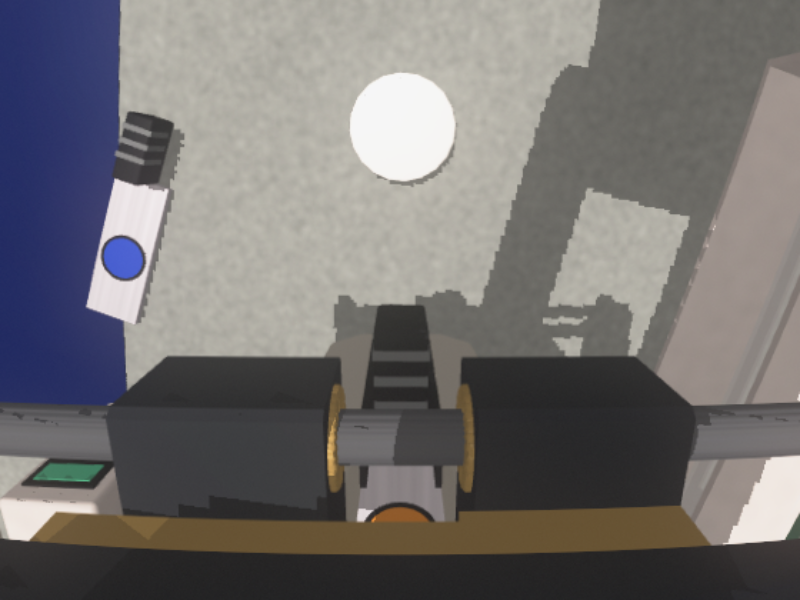

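Request:
{"op": "arm_command", "data": {"increments": "1 0 -1 20 0; 1 0 -1 40 0; 1 0 -1 58 0; 1 0 -1 66 0; 1 0 -1 66 0"}}

```text
t: 17.05
tool_pos: [0.4742, -0.0159, 0.1116]
orientation: [0.144, -3.136, -0.001]
force: [0.2, -0.1, -1.4]
opening: 0.0158
gripper_force: 25.0
```

Request:
{"op": "arm_command", "data": {"increments": "1 -7 0 0 0; 1 -15 0 0 0; 1 -22 0 0 0; 1 -30 0 0 0; 1 -35 0 0 0"}}

```text
t: 17.55
tool_pos: [0.5113, -0.0123, 0.1131]
orientation: [-0.147, 3.137, -0.0]
force: [-0.6, 0.6, -1.4]
opening: 0.0156
gripper_force: 25.0
```

Request:
{"op": "arm_command", "data": {"increments": "1 -5 0 0 0; 1 -10 0 0 0; 1 -15 0 0 0; 1 -20 0 0 0; 1 -20 0 0 0"}}

```text
t: 18.05
tool_pos: [0.5306, -0.0105, 0.1128]
orientation: [-0.146, 3.138, 0.0]
force: [0.7, 0.4, -0.4]
opening: 0.0155
gripper_force: 25.0
```

```bash
python3 - <<'E'
from h import *
go(([*cab(-19,0),.113],CY+np.pi/2))
E
```

```text
t 18.05 p [ 0.5306 -0.0105  0.1128] yang 1.664 tilt [ 3.e-04  1.e-04 -1.e+00] q6 -1.78 open 0.0155 F [ 0.7  0.4 -0.4]
shift [-57.6   0.6  -0.2] turn -0.002
```

Request:
{"op": "arm_command", "data": {"increments": "1 -10 0 0 0; 1 -20 0 0 0; 1 -30 0 0 0; 1 -40 0 0 0; 1 -50 0 0 0"}}

```text
t: 18.55
tool_pos: [0.5807, -0.0056, 0.1126]
orientation: [0.147, -3.138, -0.0]
force: [-0.8, 1.7, -1.1]
opening: 0.0158
gripper_force: 25.0
```

Request:
{"op": "arm_command", "data": {"increments": "1 -2 0 0 0; 1 -4 0 0 0; 1 -6 0 0 0; 1 -7 0 0 0; 1 -8 0 0 0"}}

```text
t: 19.05
tool_pos: [0.5876, -0.0051, 0.1127]
orientation: [0.146, -3.138, -0.0]
force: [-1.3, 1.1, -1.3]
opening: 0.0163
gripper_force: 25.0
```

Request:
{"op": "arm_command", "data": {"increments": "1 -2 0 0 0; 1 -3 0 0 0; 1 -3 0 0 0"}}

```text
t: 19.35
tool_pos: [0.5881, -0.0051, 0.1121]
orientation: [0.146, -3.132, 0.0]
force: [-14.0, 0.1, 7.0]
opening: 0.0161
gripper_force: 25.0
```

Request:
{"op": "arm_command", "data": {"increments": "1 -1 0 0 0; 1 -2 0 0 0; 1 -2 0 0 0"}}

```text
t: 19.65
tool_pos: [0.5891, -0.005, 0.1117]
orientation: [0.146, -3.13, 0.0]
force: [-17.7, -0.2, 7.8]
opening: 0.0158
gripper_force: 25.0
```

Request:
{"op": "arm_command", "data": {"increments": "0.72 0 0 0 0; 0.72 0 0 0 0; 0.72 0 0 0 0; 0.72 0 0 -5 0; 0.72 0 0 -40 0"}}

```text
t: 20.15
tool_pos: [0.5897, -0.0044, 0.1486]
orientation: [0.146, -3.13, -0.002]
force: [0.8, 0.6, -0.8]
opening: 0.0262
gripper_force: 0.0
```

Request:
{"op": "arm_command", "data": {"increments": "0.5 0 0 -40 0; 0.5 0 0 -80 0; 0.5 40 0 -100 0; 0.5 80 0 -100 0; 0.5 120 0 -100 0"}}

```text
t: 20.65
tool_pos: [0.4729, -0.016, 0.2543]
orientation: [-0.147, 3.135, -0.001]
force: [0.2, 0.1, 1.1]
opening: 0.0464
gripper_force: 0.0
```

```bash
python3 - <<'E'
from h import *
a=np.array([.4332,-.1717]); y=-.267; g=a-.019*np.array([np.cos(y),np.sin(y)])
go(([*g,.25],y+np.pi/2),([*g,.03],y+np.pi/2))
it,m=shot('top','t5.png'); cv2.imwrite('pics/t5b.png',cv2.resize(it[150:270,230:390],None,fx=5,fy=5,interpolation=2))
E
```

```text
t 20.65 p [ 0.4729 -0.016   0.2543] yang 1.6642 tilt [ 2.8e-03 -5.0e-04 -1.0e+00] q6 -1.81 open 0.0464 F [0.2 0.1 1.1]
shift [  71.8 -144.6    4.2] turn 0.36
shift [ 6.0e-01 -1.0e-01  2.2e+02] turn 0.0
```

View pics/t5b.png

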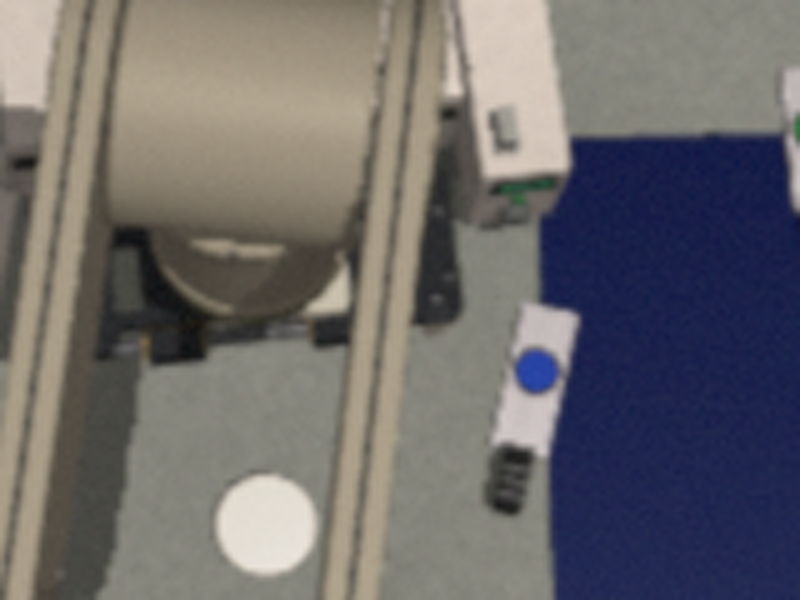

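Request:
{"op": "arm_command", "data": {"increments": "0.5 18 -36 0 0; 0.5 36 -72 0 0; 0.5 54 -108 0 0.12; 0.5 72 -145 0 0.24; 0.5 72 -145 0 0.36"}}

```text
t: 21.2
tool_pos: [0.4137, -0.1709, 0.2535]
orientation: [0.433, 3.111, -0.003]
force: [-1.3, 0.3, 0.5]
opening: 0.0465
gripper_force: 0.0
```

Request:
{"op": "arm_command", "data": {"increments": "0.5 0 0 0 0; 0.5 0 0 0 0"}}

```text
t: 21.4
tool_pos: [0.4153, -0.1667, 0.2531]
orientation: [0.412, 3.114, -0.0]
force: [-0.7, -0.2, 0.4]
opening: 0.0465
gripper_force: 0.0
```

```bash
python3 - <<'E'
from h import *
a=np.array([.4332,-.1717]); y=-.267; g=a-.019*np.array([np.cos(y),np.sin(y)])
go(([*g,.03],y+np.pi/2))
it,m=shot('top','t6.png'); iw,mw=shot('wrist','w6.png')
T=cv2.resize(it[150:230,220:330],None,fx=4,fy=4,interpolation=2)  # slots
W=cv2.resize(iw[0:340],None,fx=.8,fy=.8); o=np.zeros((600,450,3),np.uint8); o[:T.shape[0],:T.shape[1]]=T; o[322:322+272,:448]=W
cv2.imwrite('pics/m6.png',o)
E
```

```text
t 21.4 p [ 0.4153 -0.1667  0.2531] yang 1.3075 tilt [ 7.e-04 -1.e-04 -1.e+00] q6 -1.8 open 0.0465 F [-0.7 -0.2  0.4]
shift [ 6.000e-01 -1.000e-01  2.231e+02] turn 0.004
```

View pics/m6.png

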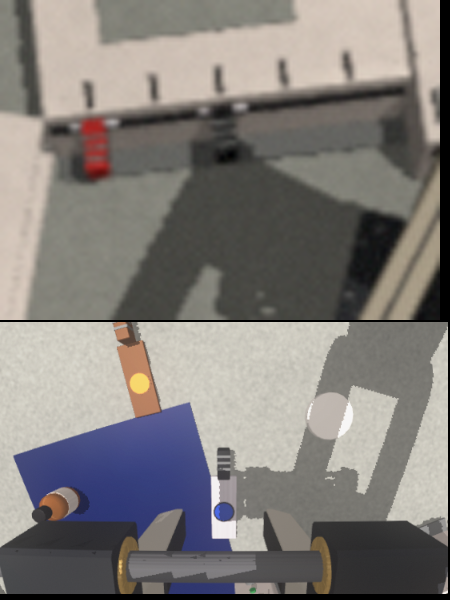

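Request:
{"op": "arm_command", "data": {"increments": "0.5 1 0 45 0; 0.5 1 0 90 0; 0.5 1 0 135 0; 0.5 1 0 180 0; 0.5 1 0 203 0"}}

```text
t: 22.0
tool_pos: [0.412, -0.1644, 0.0457]
orientation: [-0.411, -3.11, -0.003]
force: [-0.7, 0.4, -0.9]
opening: 0.0464
gripper_force: 0.0
```

Request:
{"op": "arm_command", "data": {"increments": "0.5 0 0 10 0; 0.5 0 0 19 0; 0.7 0 0 19 0; 1 0 0 19 0; 1 0 0 19 0"}}

```text
t: 22.5
tool_pos: [0.4154, -0.1672, 0.0322]
orientation: [0.417, 3.111, -0.002]
force: [-0.2, -0.1, -0.1]
opening: 0.0274
gripper_force: 0.0
```

Request:
{"op": "arm_command", "data": {"increments": "1 0 0 0 0; 1 0 0 0 0; 1 0 0 0 0; 1 0 0 0 0; 1 0 0 0 0"}}

```text
t: 23.0
tool_pos: [0.4148, -0.167, 0.0317]
orientation: [0.418, 3.112, -0.001]
force: [-1.1, 0.9, 6.5]
opening: 0.0163
gripper_force: 25.0
```

Request:
{"op": "arm_command", "data": {"increments": "1 0 0 -10 0; 1 0 0 -40 0; 1 0 0 -80 0; 1 0 0 -120 0; 1 0 0 -148 0"}}

```text
t: 23.5
tool_pos: [0.4146, -0.1669, 0.1821]
orientation: [0.417, 3.111, -0.002]
force: [0.1, 0.6, -1.8]
opening: 0.0157
gripper_force: 25.0
```

```bash
python3 - <<'E'
from h import *
x,y=cab(-132,-46); a=CY+np.pi/2; 
go(([x,y,.18],a),([x,y,.113],a))
E
```

```text
t 23.5 p [ 0.4146 -0.1669  0.1821] yang 1.304 tilt [ 0.0024 -0.0014 -1.    ] q6 -1.8 open 0.0157 F [ 0.1  0.6 -1.8]
shift [-35.  119.2   2.1] turn -0.362
shift [ 0.2  0.1 67. ] turn -0.0
```

Request:
{"op": "arm_command", "data": {"increments": "1 -9 30 0 0; 1 -18 60 0 -0.09; 1 -27 90 0 -0.18; 1 -35 119 0 -0.27; 1 -35 119 0 -0.36"}}

```text
t: 24.0
tool_pos: [0.4802, -0.0583, 0.1792]
orientation: [-0.157, 3.137, 0.002]
force: [-1.0, -0.5, -1.7]
opening: 0.0161
gripper_force: 25.0
```

Request:
{"op": "arm_command", "data": {"increments": "1 0 0 20 0; 1 0 0 40 0; 1 0 0 60 0; 1 0 0 66 0; 1 0 0 66 0"}}

```text
t: 24.5
tool_pos: [0.4783, -0.0609, 0.1121]
orientation: [0.146, -3.136, -0.001]
force: [0.5, 0.9, -0.5]
opening: 0.0155
gripper_force: 25.0
```

Request:
{"op": "arm_command", "data": {"increments": "1 0 0 0 0; 1 0 0 0 0"}}

```text
t: 24.7
tool_pos: [0.4801, -0.0613, 0.1141]
orientation: [-0.146, 3.136, -0.001]
force: [-0.4, -0.0, -1.0]
opening: 0.016
gripper_force: 25.0
```

```bash
python3 - <<'E'
from h import *
a=CY+np.pi/2; 
go(([*cab(-132,-46),.113],a),([*cab(-19,-46),.113],a))
E
```

```text
t 24.7 p [ 0.4801 -0.0613  0.1141] yang 1.6639 tilt [ 2.e-03 -5.e-04 -1.e+00] q6 -1.9 open 0.016 F [-0.4 -0.  -1. ]
shift [0.3 0.2 1.1] turn -0.003
shift [-113.     0.     0.2] turn -0.0
```

Request:
{"op": "arm_command", "data": {"increments": "1 -7 0 1 0; 1 -15 0 1 0; 1 -25 0 1 0; 1 -35 0 1 0; 1 -45 0 1 0"}}

```text
t: 25.2
tool_pos: [0.5252, -0.0568, 0.1118]
orientation: [-0.146, 3.138, -0.0]
force: [-0.7, -0.2, -0.4]
opening: 0.0156
gripper_force: 25.0
```

Request:
{"op": "arm_command", "data": {"increments": "1 -5 0 0 0; 1 -10 0 0 0; 1 -15 0 0 0; 1 -20 0 0 0; 1 -20 0 0 0"}}

```text
t: 25.7
tool_pos: [0.5445, -0.055, 0.1118]
orientation: [-0.146, 3.138, -0.0]
force: [-0.1, -0.7, -0.4]
opening: 0.0158
gripper_force: 25.0
```

```bash
python3 - <<'E'
from h import *
go(([*cab(-19,-46),.113],CY+np.pi/2))
E
```

```text
t 25.7 p [ 0.5445 -0.055   0.1118] yang 1.664 tilt [ 5.e-04  0.e+00 -1.e+00] q6 -1.86 open 0.0158 F [-0.1 -0.7 -0.4]
shift [-48.    0.2  -1.2] turn -0.002
```

Request:
{"op": "arm_command", "data": {"increments": "1 -10 0 -1 0; 1 -20 0 -1 0; 1 -30 0 -1 0; 1 -40 0 -1 0; 1 -44 0 -1 0"}}

```text
t: 26.2
tool_pos: [0.5889, -0.0508, 0.1126]
orientation: [-0.147, 3.138, 0.0]
force: [0.1, 0.6, -0.9]
opening: 0.0159
gripper_force: 25.0
```

Request:
{"op": "arm_command", "data": {"increments": "1 -2 0 0 0; 1 -4 0 0 0; 1 -5 0 0 0; 1 -6 0 0 0; 1 -6 0 0 0"}}

```text
t: 26.7
tool_pos: [0.5921, -0.0504, 0.1123]
orientation: [0.146, -3.135, -0.0]
force: [-7.8, 0.3, 3.1]
opening: 0.0161
gripper_force: 25.0
```

Request:
{"op": "arm_command", "data": {"increments": "1 -1 0 0 0; 1 -2 0 0 0; 1 -3 0 0 0; 1 -3 0 0 0"}}

```text
t: 27.1
tool_pos: [0.5931, -0.0504, 0.1118]
orientation: [0.146, -3.13, -0.0]
force: [-17.1, -1.6, 7.8]
opening: 0.0157
gripper_force: 25.0
```

Request:
{"op": "arm_command", "data": {"increments": "0.72 0 0 0 0; 0.72 0 0 0 0; 0.72 0 0 0 0; 0.72 0 0 -5 0; 0.72 0 0 -40 0"}}

```text
t: 27.6
tool_pos: [0.5937, -0.0495, 0.1485]
orientation: [0.146, -3.13, -0.003]
force: [0.2, 0.5, 0.4]
opening: 0.0258
gripper_force: 0.0
```

Request:
{"op": "arm_command", "data": {"increments": "0.5 0 0 -40 0; 0.5 0 0 -80 0; 0.5 40 0 -100 0; 0.5 80 0 -100 0; 0.5 80 0 -100 0"}}

```text
t: 28.1
tool_pos: [0.5137, -0.0575, 0.253]
orientation: [0.146, -3.137, 0.0]
force: [1.5, 1.7, -0.6]
opening: 0.0464
gripper_force: 0.0
```

```bash
python3 - <<'E'
from h import *
a=np.array([.5787,-.3620]); y=.029; g=a-.019*np.array([np.cos(y),np.sin(y)])
go(([*g,.25],y+np.pi/2),([*g,.03],y+np.pi/2))
it,m=shot('top','t7.png'); t0=cv2.imread('pics/top0.png')
d=cv2.absdiff(it,t0)[155:210,378:408].max(2); print('green region diff',d.mean(),(d>40).sum())
E
```

```text
t 28.1 p [ 0.5137 -0.0575  0.253 ] yang 1.6636 tilt [-1.1e-03 -2.0e-04 -1.0e+00] q6 -1.87 open 0.0464 F [ 1.5  1.7 -0.6]
shift [ -17.6 -308.     3. ] turn 0.064
shift [-2.0e-01  0.0e+00  2.2e+02] turn 0.0
green region diff 4.858181818181818 0
```

Request:
{"op": "arm_command", "data": {"increments": "0.5 -3 -45 0 0; 0.5 -6 -90 0 0; 0.5 -9 -135 0 0; 0.5 -12 -180 0 0; 0.5 -15 -225 0 0"}}

```text
t: 28.65
tool_pos: [0.5541, -0.2823, 0.2529]
orientation: [-0.147, 3.137, -0.001]
force: [0.5, 0.9, -0.7]
opening: 0.0464
gripper_force: 0.0
```

Request:
{"op": "arm_command", "data": {"increments": "0.5 -3 -45 0 0; 0.5 -3 -83 0 0.06; 0.5 -3 -83 0 0.06; 0.5 -3 -83 0 0.06"}}

```text
t: 29.05
tool_pos: [0.564, -0.3635, 0.2519]
orientation: [0.05, -3.141, -0.001]
force: [-0.3, 0.1, -0.2]
opening: 0.0466
gripper_force: 0.0
```

```bash
python3 - <<'E'
from h import *
a=np.array([.5787,-.3620]); y=.029; g=a-.019*np.array([np.cos(y),np.sin(y)])
go(([*g,.03],y+np.pi/2))
iw,mw=shot('wrist','w7.png'); it,m=shot('top','t8.png')
W=cv2.resize(iw,(560,420)); T=cv2.resize(it[150:195,230:330],None,fx=4,fy=4,interpolation=2)
r=R.from_euler('z',y).as_matrix()
q=proj(mw,np.r_[a,.006]+np.array([[.09,.017,0],[.09,-.017,0],[0,.017,0],[0,-.017,0]])@r.T); print(q.round())
for u in q: cv2.circle(W,tuple(int(v) for v in u.round()),2,(0,0,255),-1)
o=np.zeros((600,560,3),np.uint8); o[:420]=W; o[420:600,:400]=T; cv2.imwrite('pics/m7.png',o)
E
```

```text
t 29.05 p [ 0.564  -0.3635  0.2519] yang 1.6028 tilt [-3.e-04  7.e-04 -1.e+00] q6 -2.25 open 0.0466 F [-0.3  0.1 -0.2]
shift [  4.2   1.  221.9] turn 0.003
[[296. 266.]
 [266. 266.]
 [297. 187.]
 [265. 187.]]
```

View pics/m7.png

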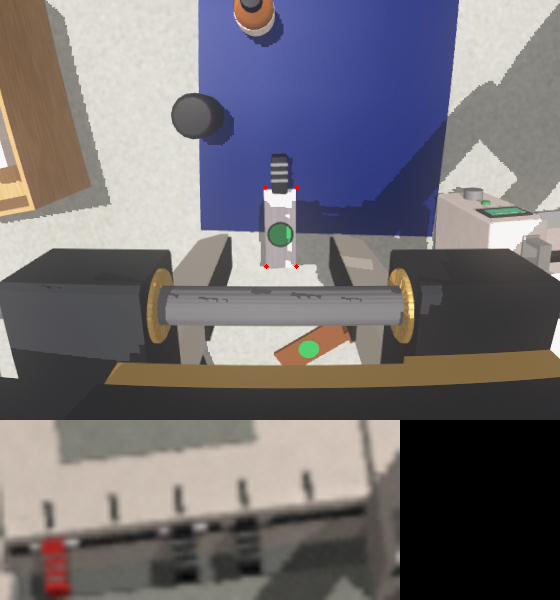

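Request:
{"op": "arm_command", "data": {"increments": "0.5 4 1 45 0; 0.5 4 1 90 0; 0.5 4 1 135 0; 0.5 4 1 180 0; 0.5 4 1 202 0"}}

```text
t: 29.65
tool_pos: [0.5579, -0.3583, 0.046]
orientation: [0.056, -3.137, -0.006]
force: [-0.9, 0.7, 0.1]
opening: 0.0467
gripper_force: 0.0
```

Request:
{"op": "arm_command", "data": {"increments": "0.5 0 0 10 0; 0.5 0 0 19 0; 0.7 0 0 19 0; 1 0 0 19 0; 1 0 0 19 0"}}

```text
t: 30.15
tool_pos: [0.5608, -0.3624, 0.0338]
orientation: [-0.052, 3.139, -0.003]
force: [-0.1, 1.0, 0.3]
opening: 0.0271
gripper_force: 0.0
```

Request:
{"op": "arm_command", "data": {"increments": "1 0 0 0 0; 1 0 0 0 0; 1 0 0 0 0; 1 0 0 0 0; 1 0 0 0 0"}}

```text
t: 30.65
tool_pos: [0.5603, -0.3623, 0.0331]
orientation: [-0.052, 3.14, -0.002]
force: [-0.8, 0.4, 5.2]
opening: 0.0159
gripper_force: 24.9
```

Request:
{"op": "arm_command", "data": {"increments": "1 0 0 -10 0; 1 0 0 -40 0; 1 0 0 -80 0; 1 0 0 -120 0; 1 0 0 -165 0"}}

```text
t: 31.15
tool_pos: [0.5588, -0.361, 0.1975]
orientation: [0.052, -3.139, -0.002]
force: [0.2, -1.1, -1.7]
opening: 0.0161
gripper_force: 24.9
```

```bash
python3 - <<'E'
from h import *
x,y=cab(-132,-92); a=CY+np.pi/2; 
go(([.47,-.36,.2],1.6),([x,y,.2],a),([x,y,.113],a))
E
```

```text
t 31.15 p [ 0.5588 -0.361   0.1975] yang 1.604 tilt [-0.0018  0.0015 -1.    ] q6 -2.25 open 0.0161 F [ 0.2 -1.1 -1.7]
shift [88.7  3.9 -2.4] turn 0.004
shift [-21.6 252.6   0.3] turn -0.066
shift [-0.1 -0.1 87. ] turn -0.0
```

Request:
{"op": "arm_command", "data": {"increments": "1 30 1 0 0; 1 60 2 0 0; 1 89 4 0 0; 1 84 45 0 0; 1 80 90 0 0"}}

```text
t: 31.65
tool_pos: [0.4754, -0.2746, 0.197]
orientation: [-0.046, 3.141, -0.0]
force: [0.6, 0.8, -0.1]
opening: 0.0159
gripper_force: 24.9
```

Request:
{"op": "arm_command", "data": {"increments": "1 -4 45 0 0; 1 -7 90 0 0; 1 -11 135 0 0; 1 -13 166 0 -0.06; 1 -13 166 0 -0.06"}}

```text
t: 32.15
tool_pos: [0.484, -0.1044, 0.197]
orientation: [-0.155, 3.138, 0.002]
force: [-0.9, -0.1, -0.7]
opening: 0.0155
gripper_force: 24.9
```

Request:
{"op": "arm_command", "data": {"increments": "1 0 0 20 0; 1 0 0 45 0; 1 0 0 70 0; 1 0 0 82 0; 1 0 0 82 0"}}

```text
t: 32.65
tool_pos: [0.4826, -0.108, 0.1128]
orientation: [0.145, -3.134, -0.002]
force: [0.8, -0.3, -0.3]
opening: 0.0158
gripper_force: 24.9
```

Request:
{"op": "arm_command", "data": {"increments": "1 0 0 0 0; 1 0 0 0 0"}}

```text
t: 32.85
tool_pos: [0.4852, -0.1085, 0.1163]
orientation: [-0.146, 3.136, -0.001]
force: [-0.7, -0.5, -0.8]
opening: 0.0157
gripper_force: 24.9
```

```bash
python3 - <<'E'
from h import *
a=CY+np.pi/2; 
go(([*cab(-132,-92),.1145],a),([*cab(-19,-92),.1145],a))
E
```

```text
t 32.85 p [ 0.4852 -0.1085  0.1163] yang 1.6637 tilt [ 2.3e-03 -8.0e-04 -1.0e+00] q6 -1.99 open 0.0157 F [-0.7 -0.5 -0.8]
shift [0.9 1.7 1.8] turn -0.003
shift [-113.     0.     0.2] turn -0.0
```

Request:
{"op": "arm_command", "data": {"increments": "1 -6 2 2 0; 1 -14 2 2 0; 1 -24 2 2 0; 1 -34 2 2 0; 1 -44 2 2 0"}}

```text
t: 33.35
tool_pos: [0.529, -0.1018, 0.1129]
orientation: [-0.147, 3.138, -0.0]
force: [-0.6, -0.9, 0.7]
opening: 0.016
gripper_force: 24.9
```

Request:
{"op": "arm_command", "data": {"increments": "1 -5 0 0 0; 1 -10 0 0 0; 1 -15 0 0 0; 1 -20 0 0 0; 1 -20 0 0 0"}}

```text
t: 33.85
tool_pos: [0.5484, -0.1001, 0.1129]
orientation: [-0.146, 3.137, -0.0]
force: [1.0, 0.5, 0.7]
opening: 0.016
gripper_force: 24.9
```

```bash
python3 - <<'E'
from h import *
go(([*cab(-19,-92),.1145],CY+np.pi/2))
E
```

```text
t 33.85 p [ 0.5484 -0.1001  0.1129] yang 1.664 tilt [ 8.e-04 -1.e-04 -1.e+00] q6 -1.94 open 0.016 F [1.  0.5 0.7]
shift [-48.4  -0.6  -1.6] turn -0.002
```

Request:
{"op": "arm_command", "data": {"increments": "1 -10 0 -1 0; 1 -20 0 -1 0; 1 -30 0 -1 0; 1 -40 0 -1 0; 1 -44 0 -1 0"}}

```text
t: 34.35
tool_pos: [0.5926, -0.0958, 0.1135]
orientation: [-0.147, 3.138, 0.0]
force: [-1.1, 0.1, -2.1]
opening: 0.0156
gripper_force: 24.9
```

Request:
{"op": "arm_command", "data": {"increments": "1 -2 0 0 0; 1 -4 0 0 0; 1 -6 0 0 0; 1 -7 0 0 0; 1 -7 0 0 0"}}

```text
t: 34.85
tool_pos: [0.5972, -0.0954, 0.1134]
orientation: [0.146, -3.135, -0.0]
force: [-5.4, -0.7, 2.1]
opening: 0.0157
gripper_force: 25.0
```

Request:
{"op": "arm_command", "data": {"increments": "1 -1 0 0 0; 1 -2 0 0 0; 1 -3 0 0 0; 1 -4 0 0 0; 1 -4 0 0 0"}}

```text
t: 35.35
tool_pos: [0.5987, -0.0954, 0.1128]
orientation: [0.145, -3.13, -0.0]
force: [-18.6, -1.4, 6.9]
opening: 0.016
gripper_force: 25.0
```

Request:
{"op": "arm_command", "data": {"increments": "0.72 0 0 0 0; 0.72 0 0 0 0; 0.72 0 0 0 0; 0.72 0 0 -5 0; 0.72 0 0 -40 0"}}

```text
t: 35.85
tool_pos: [0.5995, -0.0941, 0.1494]
orientation: [0.146, -3.13, -0.004]
force: [0.2, -0.1, -1.1]
opening: 0.0261
gripper_force: 0.0
```

Request:
{"op": "arm_command", "data": {"increments": "0.5 0 0 -40 0; 0.5 0 0 -80 0; 0.5 40 0 -120 0; 0.5 80 0 -150 0; 0.5 120 0 -150 0"}}

```text
t: 36.35
tool_pos: [0.4839, -0.1066, 0.3092]
orientation: [-0.147, 3.13, -0.005]
force: [-0.7, -1.3, 0.3]
opening: 0.0464
gripper_force: 0.0
```

Request:
{"op": "arm_command", "data": {"increments": "0.5 30 30 0 0; 0.5 60 60 0 0.12; 0.5 60 100 0 0.24; 0.5 60 140 0 0.36; 0.5 60 180 0 0.48"}}

```text
t: 36.85
tool_pos: [0.4061, 0.0688, 0.3047]
orientation: [0.612, 3.079, 0.001]
force: [0.3, 0.2, 0.3]
opening: 0.0465
gripper_force: 0.0
```

```bash
python3 - <<'E'
from h import *
def H(t,r=222,o=85): return cab(-r*np.sin(t)-o*np.cos(t),125-r*np.cos(t)+o*np.sin(t))
go(([*H(1.8),.27],CY+np.pi/2-1.8),([*H(1.8),.108],CY+np.pi/2-1.8))
it,m=shot('top','t9.png'); cv2.imwrite('pics/t9b.png',cv2.resize(it[140:260,190:350],None,fx=5,fy=5,interpolation=2))
print((proj(m,[[*H(1.8),.112]])-[190,140])*5)
E
```

```text
t 36.85 p [0.4061 0.0688 0.3047] yang 1.1782 tilt [ 2.4e-03  2.0e-04 -1.0e+00] q6 -1.14 open 0.0465 F [0.3 0.2 0.3]
shift [ 82.3 146.4  34.7] turn 1.312
shift [-1.00e-01 -4.00e-01  1.62e+02] turn -0.0
[[ -1.12142846 572.03763252]]
```

View pics/t9b.png

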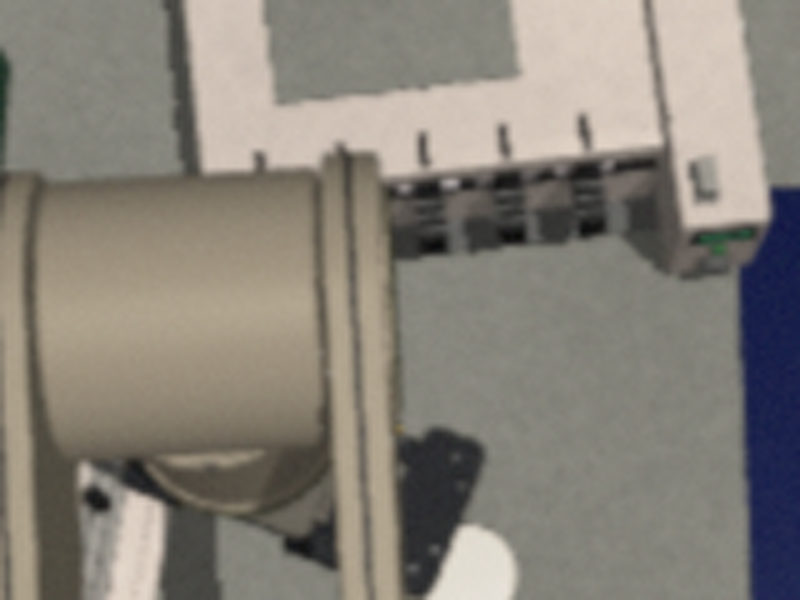

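Request:
{"op": "arm_command", "data": {"increments": "0.5 20 36 0 0; 0.5 41 73 0 0; 0.5 62 110 0 0; 0.5 83 147 0 0.14; 0.5 83 147 0 0.28"}}

```text
t: 37.4
tool_pos: [0.3841, 0.2387, 0.3041]
orientation: [-1.028, -2.968, -0.003]
force: [0.6, -0.2, 0.4]
opening: 0.0467
gripper_force: 0.0
```

Request:
{"op": "arm_command", "data": {"increments": "0.5 0 0 0 0.14; 0.5 0 0 0 0.28; 0.5 0 0 0 0.42; 0.5 0 0 0 0.56; 0.5 0 0 0 0.7"}}

```text
t: 37.9
tool_pos: [0.3852, 0.235, 0.3043]
orientation: [1.989, 2.431, 0.001]
force: [0.0, 0.3, -0.1]
opening: 0.0463
gripper_force: 0.0
```

Request:
{"op": "arm_command", "data": {"increments": "0.5 0 0 0 0.14; 0.5 0 0 0 0.28; 0.5 0 0 0 0.33; 0.5 0 0 0 0.33; 0.5 0 0 0 0.33"}}

```text
t: 38.4
tool_pos: [0.3852, 0.235, 0.3041]
orientation: [2.354, 2.08, 0.001]
force: [-1.2, -0.8, -0.7]
opening: 0.0466
gripper_force: 0.0
```

```bash
python3 - <<'E'
from h import *
go(([.387,.2371,.109],CY+np.pi/2-1.8))
iw,mw=shot('wrist','w9.png'); p=proj(mw,[[.387,.2371,.112]]); print(p)
cv2.circle(iw,tuple(int(v) for v in p[0].round()),3,(0,0,255),1); cv2.imwrite('pics/w9b.png',cv2.resize(iw,(800,600)))
E
```

```text
t 38.4 p [0.3852 0.235  0.3041] yang -0.1238 tilt [ 5.e-04  3.e-04 -1.e+00] q6 0.56 open 0.0466 F [-1.2 -0.8 -0.7]
shift [  2.3   1.4 195.1] turn 0.01
[[281.26803998 180.95232746]]
```

View pics/w9b.png

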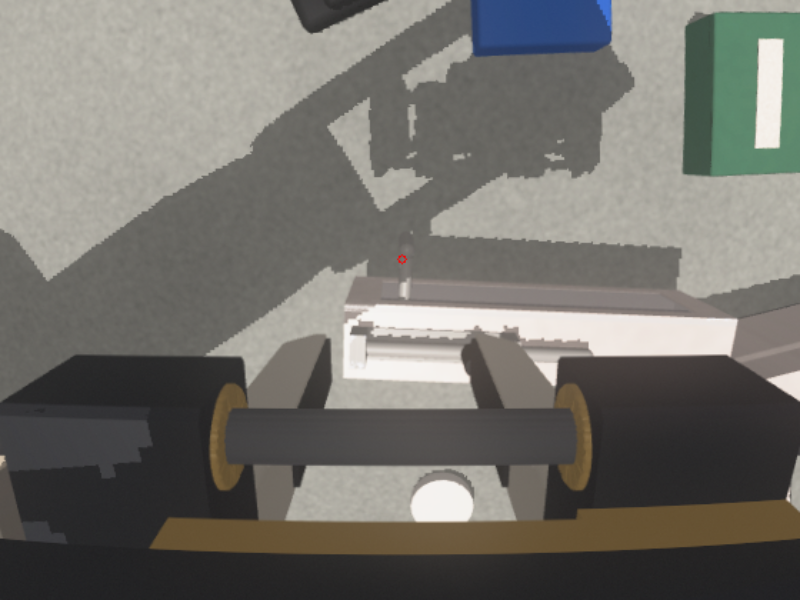

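Request:
{"op": "arm_command", "data": {"increments": "0.5 2 1 45 0.01; 0.5 2 1 90 0.01; 0.5 2 1 135 0.01; 0.5 2 1 180 0.01; 0.5 2 1 195 0.01", "grip_force": 15}}

```text
t: 38.95
tool_pos: [0.3832, 0.2353, 0.1036]
orientation: [-2.364, -2.066, 0.011]
force: [-0.8, -0.5, 0.0]
opening: 0.0466
gripper_force: 0.0
```

Request:
{"op": "arm_command", "data": {"increments": "1 0 0 0 0; 1 0 0 0 0; 1 0 0 0 0; 1 0 0 0 0; 1 0 0 0 0"}}

```text
t: 39.45
tool_pos: [0.3882, 0.2369, 0.1103]
orientation: [2.365, 2.064, 0.006]
force: [17.2, -10.1, -5.0]
opening: 0.0114
gripper_force: 8.5
```

Request:
{"op": "arm_command", "data": {"increments": "1 0 0 0 0; 1 0 0 0 0; 1 0 0 0 0; 1 0 0 0 0"}}

```text
t: 39.85
tool_pos: [0.3888, 0.2365, 0.1103]
orientation: [2.365, 2.062, 0.006]
force: [7.7, -4.0, -0.9]
opening: 0.0096
gripper_force: 15.0
```

```bash
python3 - <<'E'
from h import *
def H(t,r=222,o=85): return cab(-r*np.sin(t)-o*np.cos(t),125-r*np.cos(t)+o*np.sin(t))
go(([*H(1.8),.109],CY+np.pi/2-1.8))
M=R.from_rotvec(robot.read_state()['orientation']).as_matrix()
print('; '.join('1 %d %d 0 %.2f'%(*np.round((M.T@np.r_[H(1.8-.12*j)-H(1.8),0])[:2]*1000),-.12*j) for j in range(1,6)))
E
```

```text
t 39.85 p [0.3888 0.2365 0.1103] yang -0.1364 tilt [ 5.4e-03 -1.0e-04 -1.0e+00] q6 0.57 open 0.0096 F [ 7.7 -4.  -0.9]
shift [-1.3 -2.5  1.3] turn -0.003
1 -27 -9 0 -0.12; 1 -55 -14 0 -0.24; 1 -84 -15 0 -0.36; 1 -112 -14 0 -0.48; 1 -140 -9 0 -0.60
```

Request:
{"op": "arm_command", "data": {"increments": "1 -27 -9 0 -0.12; 1 -55 -14 0 -0.24; 1 -84 -15 0 -0.36; 1 -112 -14 0 -0.48; 1 -140 -9 0 -0.60"}}

```text
t: 40.35
tool_pos: [0.3602, 0.0988, 0.1105]
orientation: [1.641, 2.673, 0.006]
force: [14.8, 2.1, -6.9]
opening: 0.0095
gripper_force: 15.0
```

Request:
{"op": "arm_command", "data": {"increments": "1 -27 -9 0 -0.12; 1 -55 -14 0 -0.24; 1 -84 -15 0 -0.36; 1 -112 -14 0 -0.48; 1 -140 -9 0 -0.60"}}

```text
t: 40.85
tool_pos: [0.4152, -0.0308, 0.1105]
orientation: [0.78, 3.039, 0.003]
force: [8.9, 9.2, 1.6]
opening: 0.0095
gripper_force: 15.0
```

```bash
python3 - <<'E'
from h import *
def H(t,r=222,o=85): return cab(-r*np.sin(t)-o*np.cos(t),125-r*np.cos(t)+o*np.sin(t))
go(([*H(.6),.109],CY+np.pi/2-.6))
M=R.from_rotvec(robot.read_state()['orientation']).as_matrix(); P=robot.read_state()['tool_pos'][:2]
print('; '.join('1 %d %d 0 %.2f'%(*np.round((M.T@np.r_[H(.6-.12*j)+[.0015,0]-P,0])[:2]*1000),-.12*j) for j in range(1,6)))
E
```

```text
t 40.85 p [ 0.4152 -0.0308  0.1105] yang 1.0685 tilt [ 4.8e-03  6.0e-04 -1.0e+00] q6 -1.27 open 0.0095 F [8.9 9.2 1.6]
shift [ 1.4 -1.6  1.5] turn 0.002
1 -27 -10 0 -0.12; 1 -55 -15 0 -0.24; 1 -84 -17 0 -0.36; 1 -112 -15 0 -0.48; 1 -140 -10 0 -0.60
```

Request:
{"op": "arm_command", "data": {"increments": "1 -27 -10 0 -0.12; 1 -55 -15 0 -0.24; 1 -84 -17 0 -0.36; 1 -112 -15 0 -0.48; 1 -126 -13 0 -0.54"}}

```text
t: 41.35
tool_pos: [0.5204, -0.1019, 0.1105]
orientation: [-0.059, 3.136, 0.003]
force: [2.3, 10.0, 7.7]
opening: 0.0097
gripper_force: 15.0
```

```bash
python3 - <<'E'
from h import *
go(([.5346,-.1076,.109],CY+np.pi/2))
E
```

```text
t 41.35 p [ 0.5204 -0.1019  0.1105] yang 1.6083 tilt [ 0.0048  0.0023 -1.    ] q6 -1.9 open 0.0097 F [ 2.3 10.   7.7]
shift [-14.   -6.2   1.5] turn -0.058
```

Request:
{"op": "arm_command", "data": {"increments": "1 -4 -1 0 -0.02; 1 -8 -2 0 -0.04; 1 -12 -4 0 -0.06; 1 -14 -4 0 -0.06; 1 -15 -4 0 -0.06"}}

```text
t: 41.85
tool_pos: [0.5335, -0.1057, 0.1105]
orientation: [-0.147, 3.135, -0.0]
force: [0.3, 2.7, 6.8]
opening: 0.0098
gripper_force: 15.0
```

Request:
{"op": "arm_command", "data": {"increments": "1 -1 0 0 0; 1 -2 0 0 0; 1 -2 0 0 0"}}

```text
t: 42.15
tool_pos: [0.5353, -0.1062, 0.1105]
orientation: [-0.146, 3.135, -0.002]
force: [-0.3, -0.7, 4.7]
opening: 0.0096
gripper_force: 15.0
```

Request:
{"op": "arm_command", "data": {"increments": "1 -1 0 0 0; 1 -2 0 0 0; 1 -3 0 0 0; 1 -3 0 0 0"}}

```text
t: 42.55
tool_pos: [0.538, -0.1069, 0.1105]
orientation: [-0.146, 3.136, -0.004]
force: [-0.7, -5.7, 5.0]
opening: 0.0096
gripper_force: 15.0
```

Request:
{"op": "arm_command", "data": {"increments": "1 -1 0 0 0; 1 -2 0 0 0; 1 -3 0 0 0; 1 -3 0 0 0"}}

```text
t: 42.95
tool_pos: [0.5393, -0.1071, 0.1104]
orientation: [0.146, -3.137, 0.005]
force: [-10.5, -7.2, 12.3]
opening: 0.0097
gripper_force: 15.0
```

Request:
{"op": "arm_command", "data": {"increments": "0.7 0 0 0 0; 0.5 0 0 0 0; 0.5 0 0 0 0; 0.5 0 0 -10 0; 0.5 0 0 -50 0"}}

```text
t: 43.45
tool_pos: [0.5368, -0.104, 0.1548]
orientation: [0.146, -3.13, -0.005]
force: [0.4, 0.7, 1.0]
opening: 0.0439
gripper_force: 0.0
```

Request:
{"op": "arm_command", "data": {"increments": "0.5 0 0 -45 0; 0.5 0 0 -90 0.12; 0.5 0 0 -90 0.26; 0.5 0 0 -90 0.4; 0.5 0 0 -90 0.54"}}

```text
t: 43.95
tool_pos: [0.5403, -0.1051, 0.2502]
orientation: [0.704, 3.06, 0.0]
force: [-0.5, -0.4, 0.0]
opening: 0.0465
gripper_force: 0.0
```

Request:
{"op": "arm_command", "data": {"increments": "0.5 0 0 0 0.14; 0.5 0 0 0 0.28; 0.5 0 0 0 0.42; 0.5 0 0 0 0.56; 0.5 0 0 0 0.7"}}

```text
t: 44.45
tool_pos: [0.5401, -0.105, 0.2495]
orientation: [1.711, 2.634, 0.0]
force: [0.8, 0.4, -0.3]
opening: 0.046
gripper_force: 0.0
```

Request:
{"op": "arm_command", "data": {"increments": "0.5 0 0 0 0.14; 0.5 0 0 0 0.28; 0.5 0 0 0 0.33; 0.5 0 0 0 0.33; 0.5 0 0 0 0.33"}}

```text
t: 44.95
tool_pos: [0.5401, -0.1051, 0.2492]
orientation: [2.112, 2.325, 0.0]
force: [-0.4, 0.1, 0.7]
opening: 0.0469
gripper_force: 0.0
```

```bash
python3 - <<'E'
from h import *
go(([*cab(-24,-51),.25],CY),([*cab(-24,-51),.163],CY))
it,m=shot('top','t10.png'); t0=cv2.imread('pics/top0.png')
d=cv2.absdiff(it,t0).max(2)
# door front edge position at several local y, via dark/bright step along local x at z=.12
for im,n in((t0,'start'),(it,'now')):
    g=cv2.cvtColor(im,6).astype(np.float32); out=[]
    for y in (110,90,70,50,30,0,-30,-60,-110,-125):
        xs=np.arange(-75,-25,.5); q=proj(m,[[*cab(x,y),.12] for x in xs]).astype(np.float32)
        v=cv2.remap(g,q[None,:,0],q[None,:,1],1)[0]; v=np.convolve(v,np.ones(5)/5,'same')[3:-3]; k=np.gradient(v).argmax(); out.append((y,xs[3+k],int(v[0]),int(v[-1])))
    print(n,out)
E
```

```text
t 44.95 p [ 0.5401 -0.1051  0.2492] yang 0.096 tilt [ 4.e-04 -1.e-04 -1.e+00] q6 -0.38 open 0.0469 F [-0.4  0.1  0.7]
shift [44.5 52.2 -0.8] turn 0.0
shift [ 0. -0. 87.] turn -0.0
start [(110, np.float64(-51.5), 128, 199), (90, np.float64(-51.0), 125, 199), (70, np.float64(-50.5), 122, 197), (50, np.float64(-50.0), 131, 198), (30, np.float64(-49.5), 130, 198), (0, np.float64(-50.0), 130, 200), (-30, np.float64(-50.0), 131, 164), (-60, np.float64(-50.5), 126, 136), (-110, np.float64(-48.0), 126, 139), (-125, np.float64(-49.5), 108, 162)]
now [(110, np.float64(-40.0), 74, 209), (90, np.float64(-51.0), 131, 111), (70, np.float64(-50.5), 130, 111), (50, np.float64(-50.0), 138, 207), (30, np.float64(-49.5), 134, 205), (0, np.float64(-41.0), 160, 159), (-30, np.float64(-50.0), 75, 89), (-60, np.float64(-48.0), 104, 78), (-110, np.float64(-59.5), 40, 74), (-125, np.float64(-61.0), 44, 69)]
```

Request:
{"op": "arm_command", "data": {"increments": "0.5 15 18 0 0; 0.5 30 36 0 0; 0.5 44 52 0 0; 0.5 44 52 40 0; 0.5 44 52 70 0", "grip_force": 8}}

```text
t: 45.5
tool_pos: [0.5882, -0.0558, 0.178]
orientation: [2.111, 2.325, 0.001]
force: [-0.3, -0.4, -0.1]
opening: 0.0466
gripper_force: 0.0
```

Request:
{"op": "arm_command", "data": {"increments": "0.5 0 0 10 0; 0.5 0 0 16 0; 0.7 0 0 16 0; 1 0 0 16 0; 1 0 0 16 0"}}

```text
t: 46.0
tool_pos: [0.5887, -0.0568, 0.1647]
orientation: [2.113, 2.321, 0.002]
force: [-0.1, 0.9, -0.2]
opening: 0.0272
gripper_force: 0.0
```

Request:
{"op": "arm_command", "data": {"increments": "1 0 0 0 0; 1 0 0 0 0; 1 0 0 0 0; 1 0 0 0 0; 1 0 0 0 0"}}

```text
t: 46.5
tool_pos: [0.588, -0.0566, 0.1635]
orientation: [2.114, 2.323, 0.001]
force: [-0.6, -0.4, 4.9]
opening: 0.0119
gripper_force: 8.0
```

Request:
{"op": "arm_command", "data": {"increments": "1 -8 0 0 0; 1 -16 0 0 0; 1 -24 0 0 0; 1 -30 0 0 0; 1 -35 0 0 0"}}

```text
t: 47.0
tool_pos: [0.5916, -0.0916, 0.1635]
orientation: [2.114, 2.322, 0.002]
force: [0.4, 1.6, 5.5]
opening: 0.0116
gripper_force: 8.0
```

Request:
{"op": "arm_command", "data": {"increments": "1 -2 0 0 0; 1 -4 0 0 0; 1 -5 0 0 0; 1 -6 0 0 0; 1 -6 0 0 0"}}

```text
t: 47.5
tool_pos: [0.592, -0.0965, 0.1635]
orientation: [2.114, 2.324, 0.003]
force: [0.1, 5.4, 6.1]
opening: 0.0114
gripper_force: 8.0
```

Request:
{"op": "arm_command", "data": {"increments": "1 0 0 0 0; 1 0 0 0 0"}}

```text
t: 47.7
tool_pos: [0.592, -0.0965, 0.1635]
orientation: [2.114, 2.324, 0.003]
force: [0.1, 4.0, 6.1]
opening: 0.0117
gripper_force: 8.0
```

Request:
{"op": "arm_command", "data": {"increments": "1 -1 0 0 0; 1 -2 0 0 0; 1 -3 0 0 0; 1 -3 0 0 0", "grip_force": 20}}

```text
t: 48.1
tool_pos: [0.5923, -0.0969, 0.1635]
orientation: [-2.111, -2.323, -0.007]
force: [-0.3, 15.7, 8.3]
opening: 0.0114
gripper_force: 20.0
```

Request:
{"op": "arm_command", "data": {"increments": "0.8 0 0 0 0; 0.5 0 0 0 0; 0.5 0 0 0 0; 0.5 0 0 -10 0; 0.5 0 0 -50 0"}}

```text
t: 48.6
tool_pos: [0.5887, -0.0998, 0.2082]
orientation: [-2.109, -2.317, 0.007]
force: [0.1, 0.0, -0.0]
opening: 0.0443
gripper_force: 0.0
```

Request:
{"op": "arm_command", "data": {"increments": "0.5 0 -30 -40 0; 0.5 0 -70 -80 0; 0.5 30 -110 -100 0; 0.5 75 -150 -100 0; 0.5 120 -170 -100 0"}}

```text
t: 49.1
tool_pos: [0.4196, -0.011, 0.3145]
orientation: [2.116, 2.318, 0.003]
force: [0.1, 1.7, 0.3]
opening: 0.0464
gripper_force: 0.0
```

Request:
{"op": "arm_command", "data": {"increments": "0.5 45 0 0 0; 0.5 90 0 0 0; 0.5 135 0 0 0; 0.5 180 0 0 0; 0.5 180 0 0 0"}}

```text
t: 49.6
tool_pos: [0.4027, 0.173, 0.3132]
orientation: [-2.107, -2.329, -0.003]
force: [0.1, 0.0, -0.1]
opening: 0.0466
gripper_force: 0.0
```

```bash
python3 - <<'E'
from h import *
go()
it,m=shot('top','t11.png'); t0=cv2.imread('pics/top0.png')
d=cv2.absdiff(it,t0).max(2)[100:300,220:445]; print((d>50).sum(), [int(v) for v in np.argwhere(d>50).mean(0)] )
# post: dark blob, start vs now
for im in (t0,it):
    r=im[168:188,285:330].max(2); ys,xs=np.where(r<60); print('post px',len(xs),(xs.mean()+285).round(2) if len(xs) else None,(ys.mean()+168).round(2) if len(xs) else None)
g=lambda im:cv2.cvtColor(im,6).astype(np.float32)
for im in (t0,it):
    out=[]
    for y in (110,80,50,20,0,-30,-60,-110,-125):
        xs=np.arange(-70,-30,.5); q=proj(m,[[*cab(x,y),.12] for x in xs]).astype(np.float32)
        v=cv2.remap(g(im),q[None,:,0],q[None,:,1],1)[0]; v=np.convolve(v,np.ones(5)/5,'same')[3:-3]; out.append(float(xs[3+np.gradient(v).argmax()]))
    print(out)
E
```

```text
t 49.6 p [0.4027 0.173  0.3132] yang 0.0998 tilt [ 5.0e-04  1.9e-03 -1.0e+00] q6 0.19 open 0.0466 F [ 0.1  0.  -0.1]
1219 [127, 127]
post px 15 309.07 177.87
post px 13 311.0 177.31
[-51.5, -49.5, -50.0, -50.5, -50.0, -50.0, -50.5, -48.0, -49.5]
[-51.5, -49.5, -50.0, -50.5, -50.0, -50.0, -50.5, -48.0, -49.5]
```

```bash
python3 -c "
from plant import robot
print(robot.close_job())"
```

```text
the job is handed in; nothing more can be done
None
```

The job is handed in, though no verdict came back. Amber, blue and green sliders are pushed home in slots 3, 4 and 5, the already filed slider in slot 1 was left alone, the door edge is back where it started in the top camera, and the bolt stopped hard after its full 40 mm travel.

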